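Zero-check the test probes in a clamped reference well

ROBOT

A 6-joint arm with a two-finger parallel gripper is mounted at the origin on the work surface. World frame = base frame: x ahead of the robot, y to its left, z up, the work surface at z = 0. Lengths are in m, angles in degrees, forces in N, time in s.
With the tool pointing down it reaches from about 0.35 to 0.775 m from the base axis. Payload 5.5 kg.
Tool frame: the origin (TCP) lies at the very end of the fingers, on their centre line; the grasp point (between the pads) lies 19 mm behind it; z points along the fingers, y is the line along which they close (so a half turn about z gives the same grasp; the last joint's range is limited). The gripper opens to 85 mm and grips with 20 to 120 N. Pads are 22 mm wide; open, the fingers measure 114 mm over their backs; the gripper's body (76 mm by 85 mm) begins 54 mm behind the grasp point. The pads swing forward as they close: fully open they stand 13 mm farther back than shut.
Start: joints at [63.22, 17.945, 2.641, 74.691, 0, 82.002], TCP at [0.185, 0.544, 0.195] pointing down, gripper open.
Joint ranges: [-158.12, 158.12], [-49.38, 96.58], [-58.88, 72.47], [-126.05, 133.96], [-84.25, 85.87], [-180, 180]. Speed limits (degrees/s): [147.25, 147.25, 180, 180, 180, 180].

INTERFACE

Orientations are given as [roll, pitch, yaw] about the fixed x, y, z axes, in that order (R = Rz(yaw) Ry(pitch) Rx(roll)).
In Python, from workcell import r gives the robot as it stands.
- The arm moves only by the tool send_rows, never from a script. Its argument "commands" is one flat list of numbers, 4 for each row, row after row: the shift along the tool's x, y, z in cm, then the turn about the tool's z in degrees. In form: [tx, ty, tz, yaw, tx, ty, tz, yaw, ...]. A call has exactly 8 rows; each row is the pose to reach, as a shift and turn from the pose commanded when the call began, along the tool's axes at that moment; what a row does not reach only later rows make up. A row lasts 1/10 s, in which the tool goes at most 50 mm and 8.59 degrees, less where a joint would pass 70% of its speed; a pose out of reach is approached as far as the arm can. A call with a gripper value outside its range is refused whole. "jaw" is the opening in per cent of the stroke, from 0 (shut) to 100 (fully open), set as the call begins (left out, the last holds). The fingers move at their own pace and stop on an object; the grip force is fixed at half the most. Time passes only in rows, so rows that repeat a pose let the fingers close, or fill a call up. It gives the time, the measured TCP pose, the force, the opening and the grip force at its end, in the units of the state.
- r.get_state(): the state, without advancing time (a new reading comes with each control period).
- r.snapshot(name): name is "scene" or "side" or "wrist"; returns the picture (400x640x3 uint8, red, green, blue); there is no depth.
- r.calibration(name): a dict with "intrinsics" (3x3 intrinsics, pixels), "extrinsics" (4x4, takes a point from camera to world coordinates). Camera axes: x right, y down, z forward; pixel columns grow to the right and rows downward; lengths in m; the calibration is good to about 2 mm. A picture is of the moment at which its call begins: read the wrist's pose just before it. calibration takes no time and is no camera call; for the wrist camera it gives the pose at the moment of the call.
- r.finish_job(): hands the job in; it is judged then, once.
Trained networks look in the newest picture that a camera, given by its name, has taken for a name from the list of things; names that differ only in an ending like _2 or _b are one class to them, and where a whole thing is asked for, a point or a joint stands for the part that bears it (a point fixed in the world has none). Each returns a list of dicts, best first, with "conf" (0 to 1); they miss things now and then, are a little off and sometimes report something else, mostly with a low value. They report only what shows in the picture. A call takes as long as a camera call. They do not tell look-alikes from the thing itself.
- r.look_for(camera, thing): "position" ([x, y, z] in m, in world coordinates, good to about 4 mm: the middle of the surface that is visible of it).
- r.trace(camera, thing): "pixels" (400x640 bool, what is visible of it).
The state is a dict: "t": time; "q": joint angles; "joint_velocities": joint speeds; "tau": joint torques, N m; "ee_pos": TCP position; "orientation": TCP orientation; "contact_force": force on the tool from outside, world axes, zero at the start; "wrist_torque": the same for the moment, N m; "opening": opening from 0.0 (shut) to 1.0 (fully open); "grasp_force": force on a finger pad.
Only numpy, scipy, OpenCV 4.12 (cv2) and the standard library are available. Lean on these libraries where they do the work, as an engineer would, in place of code of your own. Each camera call takes 0.05 s, during which the arm holds its last target. There are 200 camera calls.

TASK

Zero-check the test probes: move the brass reference well from its blue pad onto the clamp's anvil, between the yellow marks with its cup end outward, and lock the clamp's jaw down on its foot. Then take each probe that is there, red before blue before yellow, dip its tip into the locked well's cup (more than a centimetre deep) and stand it upright, tip down, in a bay of the grey holder. When all stand there, push down the red release lever to spring the clamp open, put the well back on its pad, centred and in line with it, and leave the other things on the bench where they are.

Things in the scene. Friction and masses are not known exactly. Their poses are not given: they have to be found in the camera images.
- well: Reference well: a brass cup (outside diameter 44 mm, inside 36 mm, wall 4 mm) standing on a flat aluminium foot 124 x 50 x 12 mm; 0.35 kg. Total height 55 mm. Origin: centre of the underside of the foot; x along the foot's length, z up. The cup's axis is at x = +37 mm; the clamping spot, a dark square, is at x = -43 mm on the foot (12 mm high).
- well_mouth (a point): centre of the well's mouth, level with the cup's rim, 55 mm above the foot's underside; the cup's floor is 39 mm below it
- pad: Parking pad of the well: fixed blue slab 150 x 90 x 4 mm with a white outline 132 x 71 mm. Origin: centre of its underside; x along its length.
- clamp: Bench locking clamp (locking pliers bolted to a steel base plate 90 mm in x by 225 mm in y, 10 mm thick, whose top is the anvil), fixed. Origin: on the table under its cheek plates (40 mm wide in x, 44 mm in y, up to 85 mm high). From there the jaw reaches toward its -y over the anvil, the blue handle toward its +y, the red release lever toward its -x.
- anvil (a point): point on the anvil's top (10 mm above the table, between the yellow corner marks) where the middle of the well's foot belongs, 118 mm from the clamp's origin toward its -y; axes parallel to the clamp's. With the foot's middle here, the foot's +x (cup end) pointing along the clamp's -y and so away from the cheek plates, the jaw's pad comes down on the foot's clamping spot
- jaw_pad: sprung rubber pad, 18 mm across, at the end of the jaw; origin: centre of its underside. Jaw open, it hangs about 46 mm above the table, 87 mm from the clamp's origin, over the inner end of the foot: the foot must be slid in and out level beneath it, from the clamp's -y end; jaw locked, it presses the foot with about 8 N (spring 2 N/mm).
- clamp_handle (a joint): angle of the clamp's handle: 0 = open (handle raised 0.9 rad = 52 degrees above level), 0.9 = closed and locked (handle level). A spring resists closing (up to about 10 N at the handle's grip) until about 0.72, then snaps the handle over centre and holds it locked at 0.9. Jaw and release lever move with it.
- handle_pivot (a point): the handle's pivot, 75 mm above the table, 20 mm from the clamp's origin toward its +y; the handle turns in the clamp's y-z plane. Axes parallel to the clamp's
- handle_push (a point): point on the upper face of the handle's blue grip, 115 mm along from the pivot and 9 mm above the handle's centre line; the grip is 20 mm wide and runs from 45 to 145 mm from the pivot. Its axes turn with the handle: parallel to the clamp's when open, rolled 0.9 rad about the clamp's -x when locked (a tip in the well is then at about z = -0.25 m in them)
- lever_tip (a point): top of the 24 mm wide end of the red release lever, 60 mm from its pivot (34 mm from the clamp's origin toward its -x, 74 mm above the table). Level while the clamp is open, 0.8 rad (46 degrees) up when locked. Pushing the end down and toward the clamp's -x by 15 to 30 mm with some 10 N throws the handle back over centre and the clamp springs open.
- rack: fixed white probe rack, 232 mm wide in y; holds up to three probes in slots 70 mm apart along its y, their handles leaning 30 degrees from vertical toward its -x (robot side). Origin: on the table under its middle. Its board supports the lowest 112 mm of each probe; the tip rests on a ledge about 35 mm above the table.
- holder: fixed grey holder cup 46 x 170 x 90 mm (x, y, z), walls and floor 4 mm, split by two walls into three open-topped bays side by side along its y, each 38 x 51 mm inside, their middles 55 mm apart. Origin: centre of its underside.
- probe_red: red-handled test probe, 165 mm long, 60 g, present or not: steel stem 10 mm across from the tip to 85 mm, then a round handle 18 mm across to the top at 165 mm. Origin at the tip, z along the probe from tip to handle top. Centre of mass about 85 mm from the tip.
- probe_blue: blue-handled test probe, 165 mm long, 60 g, present or not: steel stem 10 mm across from the tip to 85 mm, then a round handle 18 mm across to the top at 165 mm. Origin at the tip, z along the probe from tip to handle top. Centre of mass about 85 mm from the tip.
- probe_yellow: yellow-handled test probe, 165 mm long, 60 g, present or not: steel stem 10 mm across from the tip to 85 mm, then a round handle 18 mm across to the top at 165 mm. Origin at the tip, z along the probe from tip to handle top. Centre of mass about 85 mm from the tip.
- tape: bystander, loose: roll of yellow tape, 70 mm across, 18 mm high. Origin: centre of its underside.
- jar: bystander, loose: jar, 48 mm across, 60 mm high. Origin: centre of its underside.
- driver: bystander, loose: screwdriver lying on the table
- weight: bystander, loose: brass weight, 40 mm across, 45 mm high. Origin: centre of its underside.
- mug: bystander, loose: white mug, 72 mm across, 85 mm high. Origin: centre of its underside.
- sample_box: bystander, loose: clear box 90 x 70 x 40 mm. Origin: centre of its underside.
Things that resemble listed ones, but are neither listed nor needed, are in the scene too. What is shaped like the well but brown or pink is not meant.

How it is judged (in metres and radians):
On the way, in this order (a step that is already met when the one before it is completed fails the run):
1. the well's foot stands on the anvil under the jaw pad and the clamp is locked on it (value of joint clamp_handle above 0.8 rad and contact force between jaw_pad and well above 2 N and horizontal distance between well and anvil below 0.03 m and angle between well's own z axis and vertical below 0.08 rad), for 0.3 s.
2. the red probe's tip is dipped at least 10 mm below the rim of the locked well (height in the handle's turned axes below -0.225 m: the clamp is locked) (z of probe_red in the frame of handle_push below -0.225 m and horizontal distance between probe_red and well_mouth below 0.018 m and z of probe_red in the frame of well between 0 and 0.045 m), for 0.2 s.
3. the blue probe's tip is dipped at least 10 mm below the rim of the locked well (height in the handle's turned axes below -0.225 m: the clamp is locked) (z of probe_blue in the frame of handle_push below -0.225 m and horizontal distance between probe_blue and well_mouth below 0.018 m and z of probe_blue in the frame of well between 0 and 0.045 m), for 0.2 s.
4. the yellow probe's tip is dipped at least 10 mm below the rim of the locked well (height in the handle's turned axes below -0.225 m: the clamp is locked) (z of probe_yellow in the frame of handle_push below -0.225 m and horizontal distance between probe_yellow and well_mouth below 0.018 m and z of probe_yellow in the frame of well between 0 and 0.045 m), for 0.2 s.
5. all probes stand in the holder, the well still locked (angle between each of probe_red, probe_blue, probe_yellow's own z axis and vertical below 0.5 rad and x of probe_red in the frame of holder between -0.023 and 0.023 m and y of probe_red in the frame of holder between -0.085 and 0.085 m and z of each of probe_red, probe_blue, probe_yellow in the frame of holder below 0.02 m and linear speed of each of probe_red, probe_blue, probe_yellow below 0.03 m/s and contact force between the fingers and probe_red below 0.1 N and x of probe_blue in the frame of holder between -0.023 and 0.023 m and y of probe_blue in the frame of holder between -0.085 and 0.085 m and contact force between the fingers and probe_blue below 0.1 N and x of probe_yellow in the frame of holder between -0.023 and 0.023 m and y of probe_yellow in the frame of holder between -0.085 and 0.085 m and contact force between the fingers and probe_yellow below 0.1 N and value of joint clamp_handle above 0.8 rad and contact force between jaw_pad and well above 2 N), for 0.3 s.
6. the release lever is pushed while the clamp is still locked (contact force between release_lever and anything else above 0.5 N and value of joint clamp_handle above 0.6 rad), for 0.03 s.
7. the clamp has sprung open (value of joint clamp_handle below 0.15 rad), for 0.2 s.
At the end, for the whole second after the job is handed in: Present probes stand tip down in the holder (tip under 20 mm up, tilt under 0.5 rad), released, at rest; clamp handle below 0.15 rad; well released, at rest on its pad: middles within 25 mm, lengths within 0.3 rad, either way round (angle between each of probe_red, probe_blue, probe_yellow's own z axis and vertical below 0.5 rad and x of probe_red in the frame of holder between -0.023 and 0.023 m and y of probe_red in the frame of holder between -0.085 and 0.085 m and z of each of probe_red, probe_blue, probe_yellow in the frame of holder below 0.02 m and linear speed of each of probe_red, probe_blue, probe_yellow below 0.03 m/s and contact force between the fingers and probe_red below 0.1 N and x of probe_blue in the frame of holder between -0.023 and 0.023 m and y of probe_blue in the frame of holder between -0.085 and 0.085 m and contact force between the fingers and probe_blue below 0.1 N and x of probe_yellow in the frame of holder between -0.023 and 0.023 m and y of probe_yellow in the frame of holder between -0.085 and 0.085 m and contact force between the fingers and probe_yellow below 0.1 N and value of joint clamp_handle below 0.15 rad and horizontal distance between well and pad below 0.025 m and z of well in the frame of pad below 0.012 m and angle between well's own z axis and vertical below 0.08 rad and angle between the x axis of well and the x axis of pad, either way round below 0.3 rad and linear speed of well below 0.02 m/s and contact force between the fingers and well below 0.1 N); the robot touches nothing.
It fails at once if another thing on the bench is moved by more than 30 mm (distance of any of tape, jar, driver, weight, mug, sample_box from where it was at the start of the episode above 0.03 m).
Of probe_red, probe_blue, probe_yellow only 2 to 3 are there at a start; the rules pass over those that are not, and their reading is None.
At some moment in a run one of well may be knocked a few centimetres aside while the robot is not near it.
It also fails if it takes over 210 s, if anything falls off the work surface, if the arm or the gripper's body presses on something with over 40 N, if the wrist force passes 120 N, or if a joint passes its speed limit or range.

## Working session

There is one attempt and no reset: what is moved stays moved. The work goes in short steps, Python scripts to look and compute and a tool call to move; the robot and the scene stay as the last step left them, time stands still between calls to the robot, and variables do not carry over. Pictures are saved under pics/ and viewed, at most 14 in all, crops included, and the job is handed in when it is done.

Besides the shell and the picture viewer there is one more tool, called after "Call:" as a command line: name --argument value ..., lists and objects as JSON in quotes. send_rows: Moves the arm, as the interface text tells. Its arguments: {"type":"object","properties":{"commands":{"type":"array"},"jaw":{"type":"number"}},"required":["commands"]}

```bash
ls; mkdir -p pics; cat > h.py <<'E'
import numpy as np, cv2
from scipy.spatial.transform import Rotation as R
from workcell import r
def save(cam,name,crop=None,scale=1):
    im=r.snapshot(cam); o=im
    if crop: o=o[crop[1]:crop[3],crop[0]:crop[2]]
    if scale!=1:o=cv2.resize(o,None,fx=scale,fy=scale,interpolation=cv2.INTER_CUBIC)
    cv2.imwrite('pics/'+name,o[:,:,::-1]); return im
def pix(cam,p):
    c=r.calibration(cam);K=np.array(c['intrinsics']);E=np.linalg.inv(np.array(c['extrinsics']))
    q=K@(E@np.r_[p,1])[:3]; return q[:2]/q[2]
def ray(cam,uv,z):
    c=r.calibration(cam);K=np.array(c['intrinsics']);E=np.array(c['extrinsics'])
    d=E[:3,:3]@np.linalg.inv(K)@np.r_[uv,1]; o=E[:3,3]
    return o+d*(z-o[2])/d[2]
def pose():
    s=r.get_state(); return np.array(s['ee_pos']),R.from_euler('xyz',s['orientation'],degrees=True)
def togo(p,yaw=None):
    "shift in tool axes (cm) to world p"
    t,Rt=pose(); return Rt.inv().apply(np.array(p)-t)*100
E
python3 - <<'E'
from h import *
s=r.get_state();print(s)
for c in('scene','side'):
    save(c,c+'0.png'); print(c,np.round(r.calibration(c)['extrinsics'],3).tolist())
    for n in ['well','pad','clamp','clamp_handle','lever_tip','jaw_pad','rack','holder','probe_red','probe_blue','probe_yellow','tape','jar','driver','weight','mug','sample_box']:
        print(n,[(np.round(d['position'],3).tolist(),round(d['conf'],2),pix(c,d['position']).round().tolist()) for d in r.look_for(c,n)])
print(r.get_state()['t'])
E
```

```text
pics
{'t': 0.0, 'q': array([ 6.32207495e+01,  1.79928132e+01,  2.57713095e+00,  7.46901182e+01,
       -1.47405296e-03,  8.20027153e+01]), 'joint_velocities': array([-0.02047439,  0.0768978 ,  0.00420103,  0.03281879,  0.09601529,
        0.04859663]), 'tau': array([ 3.20195822e-04, -4.80626285e+01,  2.98532814e+01,  1.93660503e-02,
       -2.32740840e-04, -6.23773715e-06]), 'ee_pos': array([0.18487605, 0.54386179, 0.19359009]), 'orientation': array([-1.79895023e+02, -1.32598913e-02,  1.61218023e+02]), 'contact_force': array([-1.76008931, -0.66652049,  0.65241356]), 'wrist_torque': array([-0.02529036,  0.01775027,  0.03059908]), 'grasp_force': 0.0, 'opening': 1.0014273845431403}
scene [[-0.699, 0.389, -0.6, 1.24], [0.715, 0.405, -0.57, 0.645], [0.022, -0.828, -0.561, 0.759], [0.0, 0.0, 0.0, 1.0]]
well [([0.642, -0.515, 0.013], 0.98, [189.0, 175.0]), ([0.374, -0.469, 0.009], 0.97, [259.0, 155.0]), ([0.529, -0.341, 0.021], 0.81, [247.0, 180.0])]
pad []
clamp [([0.634, -0.058, 0.013], 0.94, [281.0, 234.0]), ([0.399, -0.194, 0.042], 0.56, [306.0, 177.0])]
clamp_handle [([0.633, 0.046, 0.
[... 1932 characters left out ...]
4, 0.359, 0.032], 0.97, [265.0, 177.0])]
holder [([0.439, 0.404, 0.156], 0.68, [242.0, 148.0]), ([0.428, -0.02, 0.058], 0.6, [289.0, 224.0])]
probe_red []
probe_blue [([0.44, 0.402, 0.154], 0.61, [243.0, 149.0])]
probe_yellow [([0.469, 0.346, 0.158], 0.57, [255.0, 152.0]), ([0.518, 0.28, 0.153], 0.56, [274.0, 156.0])]
tape [([0.367, 0.138, 0.009], 0.55, [254.0, 218.0])]
jar [([0.383, -0.214, 0.044], 0.93, [305.0, 268.0])]
driver [([0.541, -0.046, 0.079], 0.73, [323.0, 213.0]), ([0.768, -0.004, 0.019], 0.51, [370.0, 203.0])]
weight [([0.714, -0.313, 0.032], 0.74, [418.0, 252.0])]
mug [([0.741, 0.255, 0.06], 0.55, [327.0, 168.0])]
sample_box [([0.292, -0.352, 0.041], 0.74, [299.0, 317.0])]
1.8
```

View pics/scene0.png

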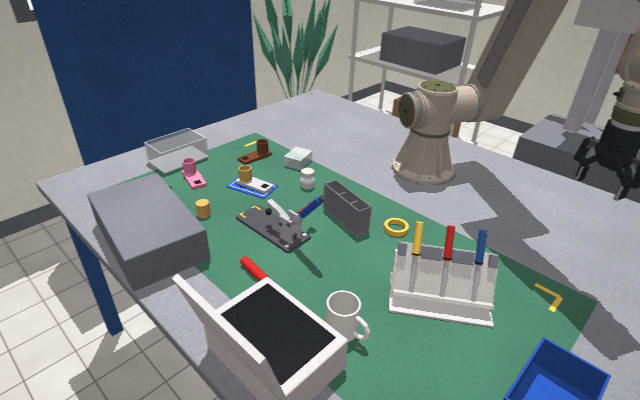

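View pics/side0.png

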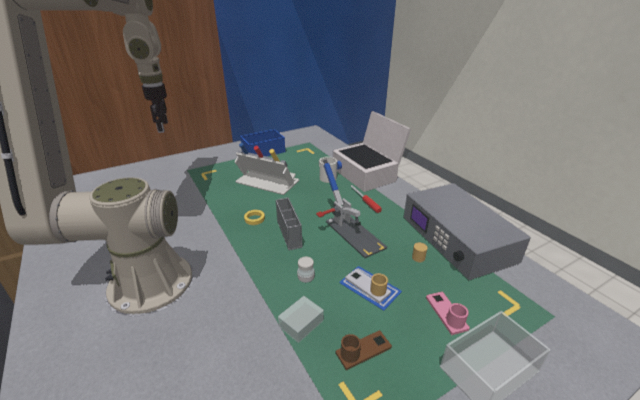

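The three wells in the scene picture: brown at (259,155), pink at (189,175), brass on the blue pad at (247,180). The brass one is the well meant, and I'll confirm it with an enlarged wrist view. The probes are yellow (418,237), red (449,240) and blue (482,245), so all three are present.

```bash
cat >> h.py <<'E'
def go(p,yaw,s=None):
    "tool-axis shift cm and turn deg from current measured to world pose"
    t,Rt=pose(); y0=r.get_state()['orientation'][2]
    Rn=R.from_euler('xyz',[180,0,y0],degrees=True)
    d=Rn.inv().apply(np.array(p)-t)*100; dy=-((yaw-y0+180)%360-180)
    print('shift',d.round(2),'turn',round(dy,1),'at',t.round(4),'yaw',round(y0,2))
E
python3 - <<'E'
from h import *
t,Rt=pose();E=np.array(r.calibration('wrist')['extrinsics'])
print(Rt.inv().apply(E[:3,3]-t).round(3)); print((Rt.inv().as_matrix()@E[:3,:3]).round(3)); print(r.calibration('wrist')['intrinsics'])
go([0.38,0.36,0.38],180)
go([0.46,-0.30,0.33],180)
E
```

```text
[ 0.082  0.    -0.179]
[[-0.001 -0.948 -0.318]
 [ 1.    -0.001  0.001]
 [-0.001 -0.318  0.948]]
[[334.75623221   0.         315.77044587]
 [  0.         334.75623221 202.20836134]
 [  0.           0.           1.        ]]
shift [-24.38 -11.19 -18.54] turn -18.8 at [0.1852 0.5445 0.1946] yaw 161.22
shift [-53.21 -71.1  -13.54] turn -18.8 at [0.1852 0.5445 0.1946] yaw 161.22
```

Call:
send_rows --commands '[0,0,-12,0,-12,-5.5,-18.5,-8,-24.4,-11.2,-18.5,-18.8,-24.4,-11.2,-18.5,-18.8,-24.4,-11.2,-18.5,-18.8,-24.4,-11.2,-18.5,-18.8,-24.4,-11.2,-18.5,-18.8,-24.4,-11.2,-18.5,-18.8]' --jaw 100

```text
t: 2.6
ee_pos: [0.3839, 0.3572, 0.3816]
orientation: [179.9, 0.2, 179.7]
contact_force: [0.3, 0.6, 0.1]
opening: 1.0
grasp_force: 0.0
```

```bash
python3 - <<'E'
from h import *
save('wrist','rack.png'); s=r.get_state();print(s['t'],s['ee_pos'],s['orientation'],s['contact_force'])
for n in ['rack','probe_red','probe_blue','probe_yellow','tape']:
  print(n,[(np.round(d['position'],3).tolist(),round(d['conf'],2),pix('wrist',d['position']).round().tolist()) for d in r.look_for('wrist',n)])
go([0.44,-0.30,0.33],180)
E
```

```text
2.65 [0.3828726  0.35801087 0.38086809] [1.79928345e+02 1.47464342e-01 1.79732224e+02] [-0.02279073  0.08180874 -0.55805539]
rack [([0.5, 0.373, 0.006], 0.78, [323.0, 210.0])]
probe_red []
probe_blue [([0.439, 0.406, 0.176], 0.57, [352.0, 213.0])]
probe_yellow [([0.522, 0.299, 0.152], 0.73, [270.0, 264.0])]
tape [([0.366, 0.141, 0.016], 0.91, [178.0, 135.0])]
shift [ -5.96 -66.08   4.88] turn 0.1 at [0.3788 0.3607 0.3788] yaw -179.86
```

View pics/rack.png

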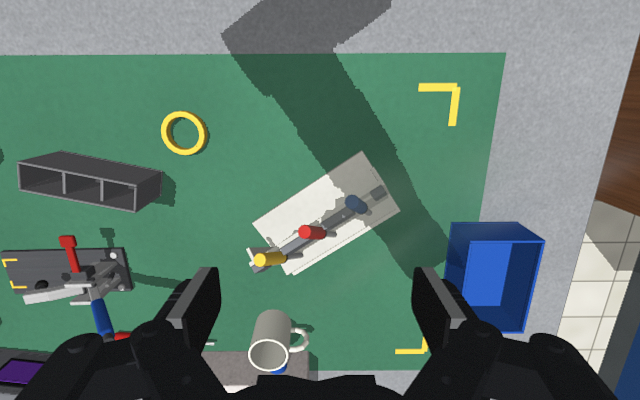

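The wrist view shows the rack turned about 33°, with handle tops at yellow (264,259), red (309,231) and blue (355,202). The base plate corners are near (252,222), (362,152) and (400,210). Next I'll move on toward the well and the clamp.

```bash
python3 - <<'E'
from h import *
for z,l in((0.17,[(264,260),(309,231),(355,202)]),(0.005,[(252,222),(362,152),(400,210),(292,275)])):
  for uv in l: print(z,uv,ray('wrist',uv,z).round(4))
go([0.50,-0.10,0.36],180);go([0.44,-0.30,0.36],180)
E
```

```text
0.17 (264, 260) [0.5063 0.2944 0.17  ]
0.17 (309, 231) [0.4653 0.353  0.17  ]
0.17 (355, 202) [0.4267 0.4095 0.17  ]
0.005 (252, 222) [0.5196 0.2483 0.005 ]
0.005 (362, 152) [0.3943 0.4382 0.005 ]
0.005 (400, 210) [0.4966 0.5097 0.005 ]
0.005 (292, 275) [0.6267 0.3172 0.005 ]
shift [-12.01 -46.09   1.88] turn 0.1 at [0.3788 0.3607 0.3788] yaw -179.86
shift [ -5.96 -66.08   1.88] turn 0.1 at [0.3788 0.3607 0.3788] yaw -179.86
```

Call:
send_rows --commands '[-6,-20,2,0,-12,-45.7,2,0,-12,-45.7,2,0,-12,-45.7,2,0,-12,-45.7,2,0,-12,-45.7,2,0,-12,-45.7,2,0,-12,-45.7,2,0]'

```text
t: 3.7
ee_pos: [0.4818, -0.0268, 0.3617]
orientation: [180.0, -0.0, -179.8]
contact_force: [1.3, 1.2, -0.5]
opening: 0.994
grasp_force: 0.0
```

Call:
send_rows --commands '[0,-10,0,0,0,-10,0,0,0,-10,0,0,0,-10,0,0,0,-10,0,0,0,-10,0,0,0,-10,0,0,0,-10,0,0]'

```text
t: 4.5
ee_pos: [0.4821, -0.1253, 0.3623]
orientation: [-180.0, 0.0, -179.9]
contact_force: [-0.0, -0.3, -0.2]
opening: 0.999
grasp_force: 0.0
```

```bash
python3 - <<'E'
from h import *
save('wrist','mid.png'); s=r.get_state();print(s['t'],s['ee_pos'],s['orientation'])
for n in ['well','pad','clamp','clamp_handle','lever_tip','jaw_pad','holder']:
  print(n,[(np.round(d['position'],3).tolist(),round(d['conf'],2),pix('wrist',d['position']).round().tolist()) for d in r.look_for('wrist',n)])
E
```

```text
4.55 [ 0.4820867  -0.12559634  0.36230379] [-1.79997333e+02  2.02893717e-02 -1.79889053e+02]
well [([0.374, -0.474, 0.012], 0.87, [79.0, 71.0]), ([0.516, -0.333, 0.018], 0.75, [185.0, 166.0]), ([0.634, -0.511, 0.018], 0.69, [89.0, 234.0])]
pad [([0.541, -0.32, 0.005], 0.79, [198.0, 179.0])]
clamp [([0.612, -0.073, 0.011], 0.96, [346.0, 221.0])]
clamp_handle [([0.621, 0.038, 0.15], 0.87, [439.0, 266.0]), ([0.619, -0.068, 0.01], 0.24, [349.0, 225.0])]
lever_tip [([0.539, -0.041, 0.08], 0.75, [374.0, 192.0])]
jaw_pad [([0.616, -0.122, 0.062], 0.65, [318.0, 235.0])]
holder [([0.44, 0.017, 0.037], 0.79, [413.0, 118.0])]
```

View pics/mid.png

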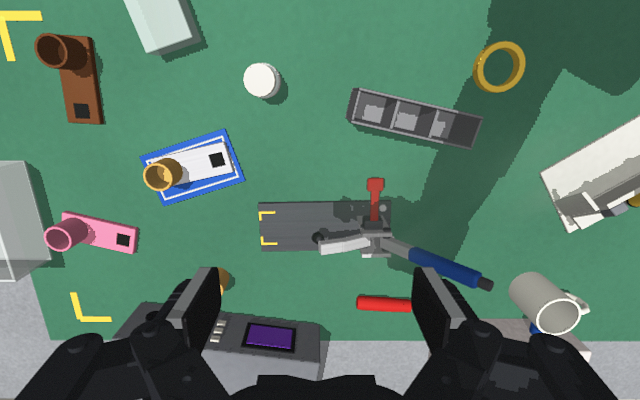

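The view shows the pad corners at about (141,157), (223,128), (245,181) and (163,206). On the brass well the dark square is at (217,159) and the cup rim is near (162,173). The brown well is at (60,75), with no pad, and the pink one is at (85,235), also with no pad; the brass well on the blue pad fits the description. The clamp plate's left corners are (258,203) and (260,251), with its top right at (391,200).

```bash
python3 - <<'E'
from h import *
def P(z,l):
  o=np.array([ray('wrist',uv,z) for uv in l])[:,:2]; print(z,o.round(4).tolist()); return o
c=P(.004,[(141,157),(223,128),(245,181),(163,206)]); print('pad',c.mean(0), np.linalg.norm(c-np.roll(c,-1,0),axis=1), np.degrees(np.arctan2(*(c[1]-c[0])[::-1])))
P(.012+.004,[(217,159)]);P(.059,[(162,173)])
P(.01,[(258,203),(260,251),(391,200)])
P(.09,[(349,90),(483,118),(469,147)])
P(.12,[(374,181)])
im=cv2.imread('pics/mid.png')[90:340,120:500]; cv2.imwrite('pics/midc.png',cv2.resize(im,None,fx=2,fy=2,interpolation=cv2.INTER_CUBIC))
E
```

```text
0.004 [[0.5033, -0.4086], [0.4573, -0.2717], [0.5436, -0.2429], [0.5874, -0.3852]]
pad [ 0.52289412 -0.32711134] [0.14440286 0.09099994 0.14891331 0.08725533] 108.5880307572714
0.016 [[0.5043, -0.2823]]
0.059 [[0.5166, -0.3527]]
0.01 [[0.5801, -0.2224], [0.6694, -0.2238], [0.575, 0.0002]]
0.09 [[0.4005, -0.0831], [0.4354, 0.094], [0.4735, 0.0811]]
0.12 [[0.5127, -0.0499]]
```

View pics/midc.png

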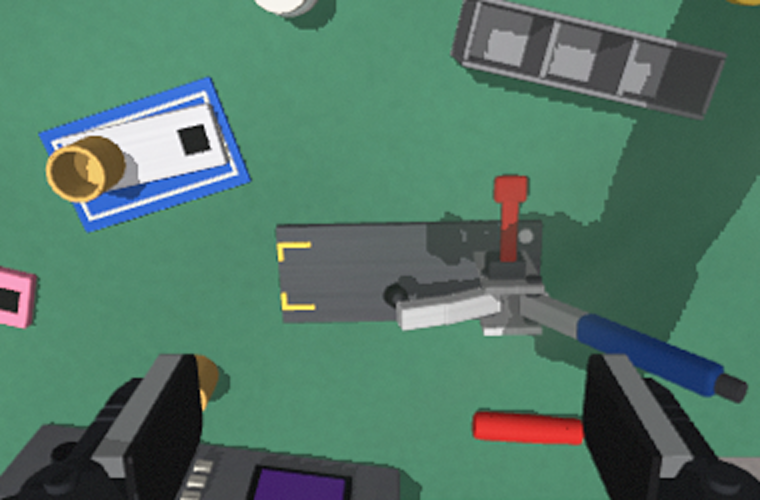

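Confirmed: the brass well on the blue pad, with rim crop (80,171) and dark square crop (194,139). Next is a lower look over the anvil, then over the well.

Call:
send_rows --commands '[-13.8,-3.5,11,0,-13.8,-3.5,11,0,-13.8,-3.5,11,0,-13.8,-3.5,11,0,-13.8,-3.5,11,0,-13.8,-3.5,11,0,-13.8,-3.5,11,0,-13.8,-3.5,11,0]'

```text
t: 5.7
ee_pos: [0.6198, -0.1615, 0.2542]
orientation: [-179.9, 0.2, -180.0]
contact_force: [0.6, 1.1, 0.3]
opening: 1.001
grasp_force: 0.0
```

```bash
python3 - <<'E'
from h import *
save('wrist','anvil.png',scale=1.25); s=r.get_state();print(s['t'],s['ee_pos'],s['orientation'])
np.save('anvE.npy',r.calibration('wrist')['extrinsics'])
go([0.515,-0.33,0.25],-160);
E
```

```text
5.75 [ 0.6198637  -0.16147775  0.25420003] [-1.79942178e+02  1.56390169e-01 -1.79987919e+02]
shift [ 10.49 -16.85   0.42] turn -20.0 at [ 0.6199 -0.1615  0.2542] yaw -179.99
```

View pics/anvil.png

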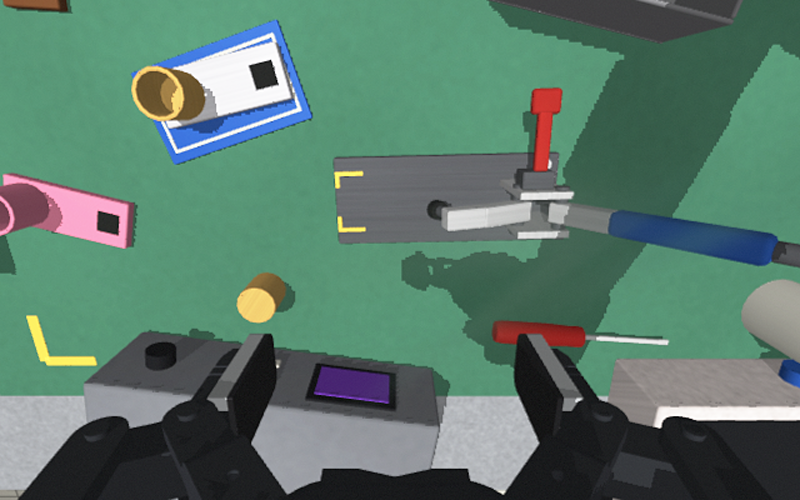

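The view shows the yellow marks' outer corners at (336,172) and (339,230), the jaw pad at (437,209), the lever end at (547,100), the plate's left corners at (334,158) and (340,243), and the well's square at (263,75) with its rim at (163,93). Pixels are in the 1.25x picture.

```bash
python3 - <<'E'
from h import *
def P(n,z,l):
  o=np.array([ray('wrist',np.array(uv)/1.25,z) for uv in l])[:,:2]; print(n,z,o.round(4).tolist()); return o
c=P('pad',.004,[(132,73),(277,21),(312,120),(178,164)]); print('pad',c.mean(0), np.linalg.norm(c-np.roll(c,-1,0),axis=1), np.degrees(np.arctan2(*(c[1]-c[0])[::-1])),np.degrees(np.arctan2(*(c[2]-c[3])[::-1])))
a=P('sq',.016,[(263,75)]);b=P('rim',.059,[(163,93)]);print(np.linalg.norm(a-b),np.degrees(np.arctan2(*(b-a)[0][::-1])))
P('foot end',.016,[(276,40),(294,98)])
P('marks',.01,[(336,172),(339,230)])
P('plate',.01,[(334,158),(340,243),(558,153)])
P('jaw',.046,[(437,209)])
P('lever',.074,[(547,94)])
P('cheek',.085,[(511,190),(573,190),(518,237),(568,237)])
P('grip',.17,[(612,222),(775,249)])
E
```

```text
pad 0.004 [[0.5034, -0.4092], [0.4598, -0.2681], [0.5459, -0.2417], [0.5882, -0.3799]]
pad [ 0.52435238 -0.32472709] [0.14771281 0.09007183 0.14452016 0.089737  ] 107.18755220054551 107.03523726648773
sq 0.016 [[0.5062, -0.282]]
rim 0.059 [[0.5232, -0.3546]]
0.07455297367493667 -76.7631567277213
foot end 0.016 [[0.4771, -0.2674], [0.526, -0.255]]
marks 0.01 [[0.5955, -0.2197], [0.6558, -0.2193]]
plate 0.01 [[0.5817, -0.221], [0.6701, -0.2188], [0.577, 0.0006]]
jaw 0.046 [[0.6252, -0.1209]]
lever 0.074 [[0.5247, -0.0384]]
cheek 0.085 [[0.6002, -0.0635], [0.6002, -0.0116], [0.6412, -0.0538], [0.6412, -0.0104]]
grip 0.17 [[0.6058, -0.0199], [0.6243, 0.0912]]
```

Call:
send_rows --commands '[10.5,-16.8,2,-20,10.5,-16.8,2,-20,10.5,-16.8,2,-20,10.5,-16.8,2,-20,10.5,-16.8,2,-20,10.5,-16.8,2,-20,10.5,-16.8,2,-20,10.5,-16.8,2,-20]'

```text
t: 6.55
ee_pos: [0.516, -0.3282, 0.2328]
orientation: [-180.0, 0.0, -159.9]
contact_force: [0.3, -0.4, -0.6]
opening: 1.003
grasp_force: 0.0
```

```bash
python3 - <<'E'
from h import *
save('wrist','well.png',scale=1.25); s=r.get_state();print(s['t'],s['ee_pos'],s['orientation'])
E
```

```text
6.6 [ 0.51605805 -0.32812123  0.23264531] [-1.79969135e+02  3.78057405e-02 -1.59849844e+02]
```

View pics/well.png

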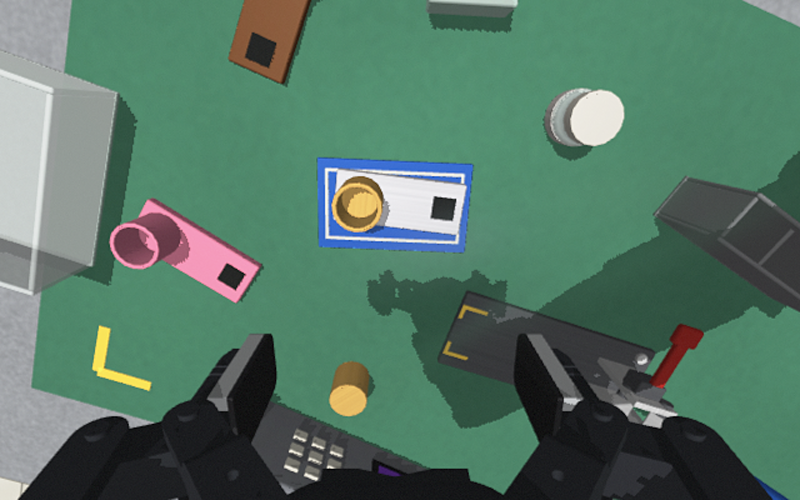

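The brass well stands on the blue pad, with its rim centre at (358,205), its square at (443,208) and the foot's inner end corners at (467,185) and (464,236). The pad corners are (318,158), (473,165), (466,252) and (318,245).

```bash
python3 - <<'E'
from h import *
def P(n,z,l):
  o=np.array([ray('wrist',np.array(uv)/1.25,z) for uv in l])[:,:2]; print(n,z,o.round(4).tolist()); return o
c=P('pad',.004,[(318,158),(473,165),(466,252),(318,245)]); print('pad',c.mean(0), np.linalg.norm(c-np.roll(c,-1,0),axis=1), np.degrees(np.arctan2(*(c[1]-c[0])[::-1])),np.degrees(np.arctan2(*(c[2]-c[3])[::-1])))
a=P('sq',.016,[(443,208.5)]);b=P('rim',.059,[(358,205)]);d=b-a;L=np.linalg.norm(d);u=d/L;print(L,np.degrees(np.arctan2(*d[0][::-1])))
print('centre',(a+b)/2+3/1000*u,'cup',a+.08*u,b)
P('foot end',.016,[(467,185),(464,236)])
E
```

```text
pad 0.004 [[0.5036, -0.4101], [0.4587, -0.2683], [0.5422, -0.2398], [0.5873, -0.3849]]
pad [ 0.5229451  -0.32575646] [0.14873465 0.08821966 0.1519657  0.08738876] 107.56691396069863 107.25880343401757
sq 0.016 [[0.5061, -0.2815]]
rim 0.059 [[0.521, -0.3591]]
0.07907859525016857 -79.11645914801697
centre [[ 0.51408738 -0.32326142]] cup [[ 0.52116047 -0.36004831]] [[ 0.52098649 -0.35914348]]
foot end 0.016 [[0.4772, -0.2687], [0.5245, -0.2516]]
```

Call:
send_rows --commands '[0.6,-3.1,4,8.5,0.6,-3.1,8,17,0.6,-3.1,10,25.5,0.6,-3.1,10,34,0.6,-3.1,10,42.5,0.6,-3.1,10,51,0.6,-3.1,10,59.5,0.6,-3.1,10,68]'

```text
t: 7.4
ee_pos: [0.5211, -0.3593, 0.1322]
orientation: [180.0, 0.0, 131.8]
contact_force: [-0.0, -0.6, -0.5]
opening: 1.002
grasp_force: 0.0
```

Call:
send_rows --commands '[0,0,0,8.5,0,0,0,17,0,0,0,25.5,0,0,0,30.5,0,0,0,30.5,0,0,0,30.5,0,0,0,30.5,0,0,0,30.5]'

```text
t: 8.2
ee_pos: [0.5202, -0.3604, 0.1321]
orientation: [180.0, -0.0, 101.6]
contact_force: [0.2, 0.4, 0.6]
opening: 0.999
grasp_force: 0.0
```

```bash
python3 - <<'E'
from h import *
s=r.get_state();print(s['t']); go([.521,-.3595,.023],101.4)
save('wrist','well2.png',crop=(120,60,520,330),scale=1.5)
E
```

```text
8.2
shift [ 0.07  0.09 10.91] turn 0.2 at [ 0.5202 -0.3604  0.1321] yaw 101.6
```

View pics/well2.png

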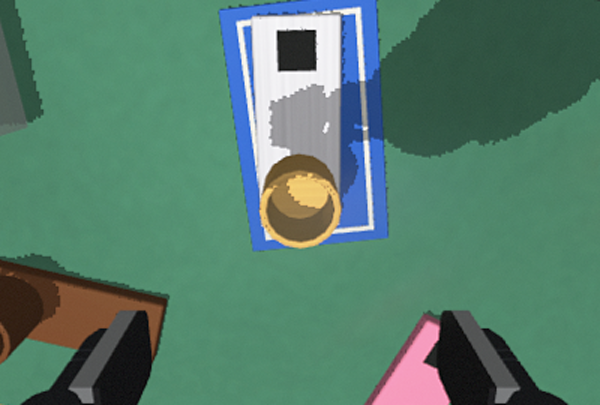

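The rim at crop (301,210) is centred between the fingers and the foot is nearly in line. I'll descend and grip.

Call:
send_rows --commands '[0.1,0.1,4,0,0.1,0.1,8,0,0.1,0.1,10.9,0,0.1,0.1,10.9,0,0.1,0.1,10.9,0,0.1,0.1,10.9,0,0.1,0.1,10.9,0,0.1,0.1,10.9,0]'

```text
t: 9.05
ee_pos: [0.5218, -0.3603, 0.0249]
orientation: [179.9, 0.1, 101.5]
contact_force: [-0.5, 0.3, 0.5]
opening: 0.999
grasp_force: 0.0
```

Call:
send_rows --commands '[0,0,0,0,0,0,0,0,0,0,0,0,0,0,0,0,0,0,0,0,0,0,0,0,0,0,0,0,0,0,0,0]' --jaw 30

```text
t: 9.85
ee_pos: [0.5208, -0.3594, 0.023]
orientation: [-180.0, -0.0, 101.5]
contact_force: [-0.8, -0.0, 0.0]
opening: 0.295
grasp_force: 0.0
```

Call:
send_rows --commands '[0,0,-1,0,0,0,-3,0,0,0,-5,0,0,0,-8,0,0,0,-8,0,0,0,-8,0,0,0,-8,0,0,0,-8,0]'

```text
t: 10.65
ee_pos: [0.5201, -0.3588, 0.1019]
orientation: [-179.9, -0.1, 101.5]
contact_force: [0.2, -0.1, -0.4]
opening: 0.298
grasp_force: 0.0
```

```bash
python3 - <<'E'
from h import *
s=r.get_state();print(s['t'],s['contact_force'],s['wrist_torque']); go([.6255,-.33,.06],90)
save('wrist','held.png',crop=(120,60,520,330),scale=1.5)
E
```

```text
10.65 [ 0.2135908  -0.14865564 -0.40883868] [ 0.01092545 -0.06475596  0.01929392]
shift [ 0.72 10.9   4.19] turn 11.5 at [ 0.5201 -0.3588  0.1019] yaw 101.52
```

View pics/held.png

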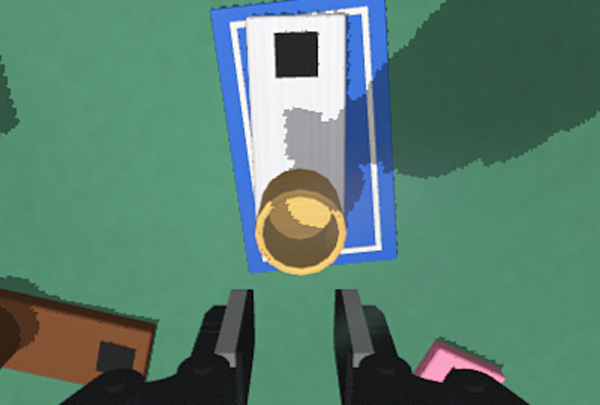

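The fingers closed to 0.295 with no force and the cup is still standing, so the grip missed. The fingertips look nearer the camera than the TCP reading implies. I'll check the tip height in the side view against the projected TCP.

```bash
python3 - <<'E'
from h import *
t,_=pose();p=pix('side',t);q=pix('scene',t);print(t,p,q)
im=r.snapshot('side').copy();i2=r.snapshot('scene').copy()
def crop(im,p):
    cv2.circle(im,tuple(int(round(v)) for v in p),1,(255,0,255),-1)
    x,y=[int(v) for v in p];return cv2.resize(im[max(0,y-60):y+60,x-60:x+60],(396,396),interpolation=cv2.INTER_CUBIC)
cv2.imwrite('pics/tip.png',np.hstack([crop(im,p),crop(i2,q)])[:,:,::-1])
print(pix('side',t+[0,0,.045]),pix('wrist',t),pix('wrist',t-[0,0,-.045]))
E
```

```text
[ 0.52017428 -0.35885964  0.10190369] [378.14882677 266.61925074] [244.42499501 155.57448754]
[379.6960692  253.20613566] [315.41661548 237.83128675] [315.30742909 278.67914689]
```

View pics/tip.png

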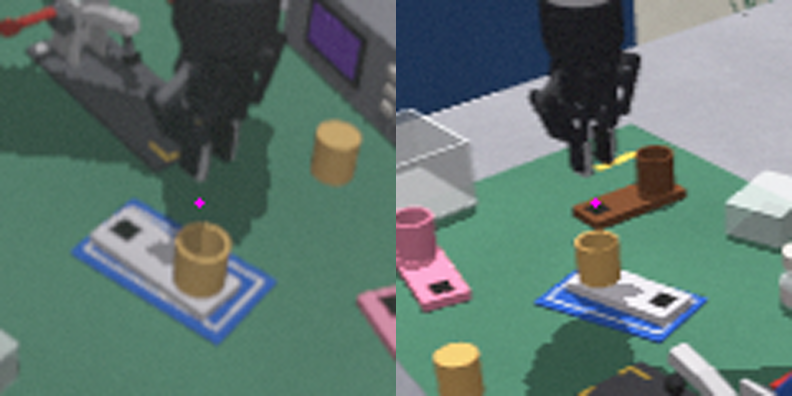

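```bash
python3 - <<'E'
from h import *
def Pm(c):
    k=r.calibration(c);return np.array(k['intrinsics'])@np.linalg.inv(np.array(k['extrinsics']))[:3]
def tri(a,b):
    X=cv2.triangulatePoints(Pm('side'),Pm('scene'),np.array(a,float).reshape(2,1),np.array(b,float).reshape(2,1))[:,0];return (X[:3]/X[3])
o1=np.array([318,206.]);o2=np.array([184,95.])
f=lambda o,u:o+np.array(u)/3.3
# near/far tips: side left tip (203,177), right(232,158); scene left(191,172), right (209,163)
for a,b in [((203,177),(209,163)),((232,158),(191,172)),((203,177),(191,172)),((232,158),(209,163))]:
    X=tri(f(o1,a),f(o2,b));print(X.round(4),pix('side',X)-f(o1,a))
# check with cup rim centre
print('rim',tri(f(o1,(202,240)),f(o2,(596-396,242))))
E
```

```text
[ 0.5074 -0.3646  0.1358] [-2.80410261 -0.01982042]
[ 0.5358 -0.3595  0.1381] [-3.90017401  0.07505885]
[ 0.5204 -0.365   0.1302] [ 1.1799375  -0.00836036]
[ 0.5229 -0.3593  0.1437] [-7.76462652  0.03765406]
rim [ 0.52572173 -0.35883759  0.05645138]
```

Both views put the real fingertips about 30–35 mm above the reported TCP at this opening, so the grip closed just over the rim. I'll go about 30 mm deeper and watch the force.

Call:
send_rows --commands '[0,0.2,0,0,0,0.2,0,0,0,0.2,3,0,0,0.2,6,0,0,0.2,8,0,0,0.2,9.5,0,0,0.2,10.5,0,0,0.2,10.5,0]' --jaw 100

```text
t: 11.6
ee_pos: [0.5219, -0.3582, -0.0035]
orientation: [-179.9, -0.1, 101.5]
contact_force: [-0.2, -0.0, -0.5]
opening: 0.999
grasp_force: 0.0
```

Call:
send_rows --commands '[0,0,0,0,0,0,0,0,0,0,0,0,0,0,0,0,0,0,0,0,0,0,0,0,0,0,0,0,0,0,0,0]' --jaw 30

```text
t: 12.4
ee_pos: [0.5236, -0.3598, -0.0003]
orientation: [179.9, 0.1, 101.5]
contact_force: [0.1, 0.2, 5.1]
opening: 0.499
grasp_force: 60.9
```

Call:
send_rows --commands '[0,0,-1,0,0,0,-2,0,0,0,-3,0,0,0,-5,0,0,0,-7,0,0,0,-7,0,0,0,-7,0,0,0,-7,0]'

```text
t: 13.2
ee_pos: [0.5221, -0.3585, 0.067]
orientation: [-179.9, -0.1, 101.5]
contact_force: [0.5, -0.2, -3.3]
opening: 0.495
grasp_force: 61.5
```

```bash
python3 - <<'E'
from h import *
s=r.get_state();print(s['t'],s['contact_force'],s['wrist_torque']); go([.6255,-.33,.06],90)
t,_=pose();p=pix('side',t);q=pix('scene',t)
def crop(im,p,w=50):
    x,y=[int(v) for v in p];return cv2.resize(im[max(0,y-w):y+w,x-w:x+w],(400,400),interpolation=cv2.INTER_CUBIC)
print(p,q)
cv2.imwrite('pics/lift.png',np.hstack([crop(r.snapshot('side'),p),crop(r.snapshot('wrist'),(316,200),100)])[:,:,::-1])
E
```

```text
13.2 [ 0.51957483 -0.21189906 -3.26628231] [-0.09288944 -0.0340401  -0.0231556 ]
shift [ 0.73 10.7   0.7 ] turn 11.5 at [ 0.5221 -0.3585  0.067 ] yaw 101.52
[377.49972201 276.21691251] [244.78704591 165.21266312]
```

View pics/lift.png

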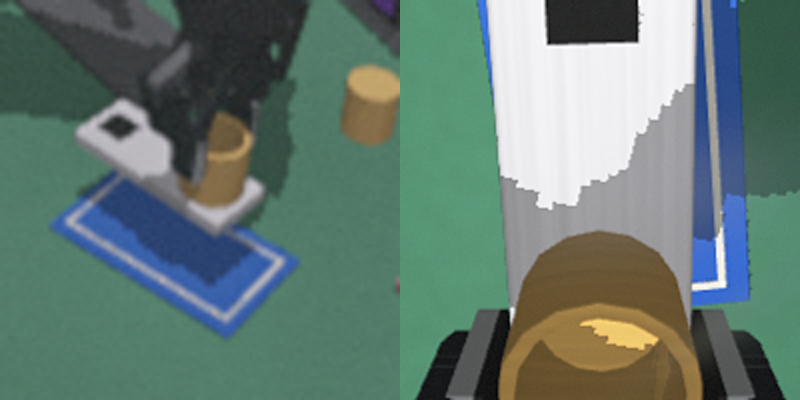

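The well is held level (3.3 N), with the fingers low on the cup. I'll carry it to the clamp's outer end, turning it in line.

Call:
send_rows --commands '[1,3,-2,4,2,6,-2,8,3.7,10,-2,12.5,3.7,11.3,-2,12.5,3.7,11.3,-1,12.5,3.7,11.3,0,12.5,3.7,11.3,2,12.5,3.7,11.3,3.5,12.5]'

```text
t: 14.1
ee_pos: [0.6238, -0.3004, 0.0305]
orientation: [-179.8, -0.1, 88.9]
contact_force: [-0.4, -0.8, -3.7]
opening: 0.499
grasp_force: 62.1
```

```bash
python3 - <<'E'
from h import *
go([.6255,-.191,.011],89)
s=r.get_state();print(s['t'])
save('wrist','appr.png',scale=1.25)
def P(n,z,l):
  o=np.array([ray('wrist',np.array(uv)/1.25,z) for uv in l])[:,:2]; print(n,z,o.round(4).tolist()); return o
np.save('E.npy',0)
E
```

```text
shift [10.94 -0.03  1.95] turn -0.1 at [ 0.6238 -0.3004  0.0305] yaw 88.93
14.1
```

View pics/appr.png

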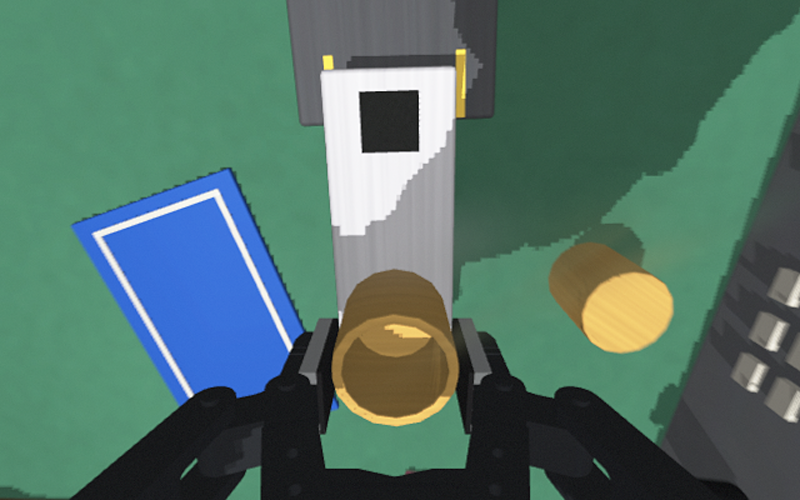

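The foot's inner end spans (322–455, 68) just before the plate's marks, which are at (328,60) and (461,60). I'll compute the lateral offset of the foot from the marks.

```bash
python3 - <<'E'
from h import *
def P(n,z,l):
  o=np.array([ray('wrist',np.array(uv)/1.25,z) for uv in l])[:,:2]; print(n,z,o.round(4).tolist()); return o
P('foot',.047,[(322,71),(455,67),(335,290),(455,290)])
P('sq',.047,[(389,122)])
P('marks',.01,[(323,62),(467,62)])
P('plate',.01,[(301,125),(494,119),(288,0),(497,0)])
P('rim',.0305+.059,[(396,370)])
E
```

```text
foot 0.047 [[0.5984, -0.2027], [0.6453, -0.2024], [0.5976, -0.2866], [0.6474, -0.2874]]
sq 0.047 [[0.6216, -0.2203]]
marks 0.01 [[0.593, -0.1957], [0.6551, -0.1969]]
plate 0.01 [[0.5811, -0.2215], [0.668, -0.2206], [0.5802, -0.1719], [0.6667, -0.1737]]
rim 0.0895 [[0.6229, -0.297]]
```

Call:
send_rows --commands '[0,0.2,1,0,2,0.2,2,0,4,0.2,2,0,6,0.2,2,0,8,0.2,2,0,10,0.2,2,0,10.7,0.2,2,0,10.7,0.2,2,0]'

```text
t: 14.95
ee_pos: [0.6303, -0.1916, 0.0136]
orientation: [180.0, 0.0, 89.2]
contact_force: [0.5, -0.2, -3.7]
opening: 0.496
grasp_force: 62.2
```

Call:
send_rows --commands '[0,0,0.2,0,0,0,0.4,0,0,0,0.5,0,0,0,0.6,0,0,0,0.6,0,0,0,0.6,0,0,0,0.6,0,0,0,0.6,0]'

```text
t: 15.75
ee_pos: [0.63, -0.1934, 0.0072]
orientation: [180.0, -0.0, 89.0]
contact_force: [0.3, 0.3, -3.8]
opening: 0.499
grasp_force: 62.2
```

Call:
send_rows --commands '[0,-0.2,0,0,0,-0.4,0,0,0,-0.4,0.1,0,0,-0.4,0.2,0,0,-0.4,0.2,0,0,-0.4,0.2,0,0,-0.4,0.2,0,0,-0.4,0.2,0]'

```text
t: 16.55
ee_pos: [0.6258, -0.1932, 0.0058]
orientation: [180.0, 0.0, 89.0]
contact_force: [-4.5, 1.6, 5.1]
opening: 0.497
grasp_force: 62.9
```

```bash
python3 - <<'E'
from h import *
s=r.get_state();print(s['t'],s['contact_force'],s['ee_pos'],s['wrist_torque'])
save('wrist','on.png',scale=1.25)
E
```

```text
16.55 [-4.51271699  1.5747423   5.09240822] [ 0.62582053 -0.19324412  0.00577303] [0.18690207 0.8723297  0.00250946]
```

View pics/on.png

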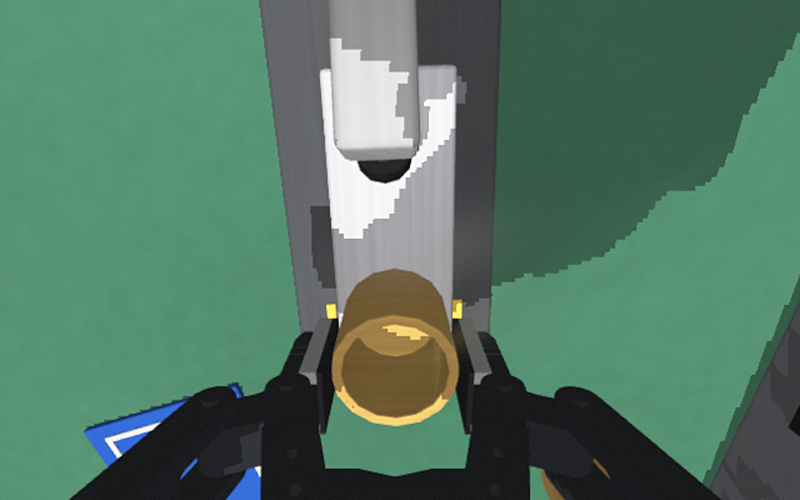

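The well sits on the anvil between the marks, its foot under the jaw pad, which is at (384,165). I'll release, lift, then close the fingers over the handle.

Call:
send_rows --commands '[0,0,0,0,0,0,0,0,0,0,0,0,0,0,0,0,0,0,-4,0,0,0,-9,0,0,0,-14,0,0,0,-19,0]' --jaw 100

```text
t: 17.4
ee_pos: [0.6258, -0.1931, 0.197]
orientation: [180.0, -0.0, 89.0]
contact_force: [0.5, 0.0, 0.1]
opening: 0.996
grasp_force: 0.0
```

Call:
send_rows --commands '[5,-0.1,-1,0,10,-0.1,-1,0,15,-0.1,-1,0,20,-0.1,-1,0,23.8,-0.1,-1,0,23.8,-0.1,-1,0,23.8,-0.1,-1,0,23.8,-0.1,-1,0]' --jaw 0

```text
t: 18.2
ee_pos: [0.6292, 0.0439, 0.205]
orientation: [180.0, 0.0, 89.0]
contact_force: [-0.0, -0.3, 0.4]
opening: -0.001
grasp_force: 0.0
```

```bash
python3 - <<'E'
from h import *
s=r.get_state();print(s['t'],s['contact_force'],s['ee_pos'],s['opening'])
t,_=pose()
def crop(im,p,w=50):
    x,y=[int(v) for v in p];a=max(0,y-w);return cv2.resize(im[a:a+2*w,x-w:x+w],(400,400),interpolation=cv2.INTER_CUBIC)
p=pix('side',[.62,-.03,.12]);q=pix('scene',[.62,-.03,.12]);print(p,q,pix('side',t),pix('scene',t))
cv2.imwrite('pics/h.png',np.hstack([crop(r.snapshot('side'),p),crop(r.snapshot('scene'),q)])[:,:,::-1])
E
```

```text
18.2 [-0.02046076 -0.28915876  0.4009095 ] [0.62916445 0.04393666 0.20499292] -0.0006235293421880694
[340.92139922 193.53398125] [290.94288985 204.94316964] [331.97693274 161.40100971] [308.7102806  190.19378481]
```

View pics/h.png

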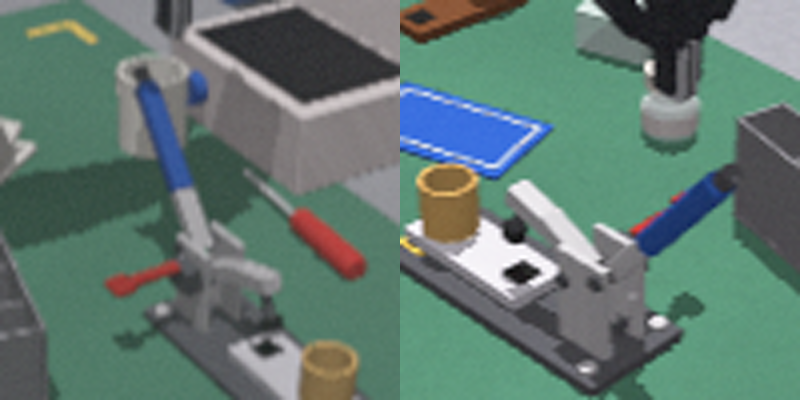

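```bash
python3 - <<'E'
from h import *
def Pm(c):
    k=r.calibration(c);return np.array(k['intrinsics'])@np.linalg.inv(np.array(k['extrinsics']))[:3]
def tri(a,b):
    X=cv2.triangulatePoints(Pm('side'),Pm('scene'),np.array(a,float).reshape(2,1),np.array(b,float).reshape(2,1))[:,0];return (X[:3]/X[3]).round(4)
A=lambda u:(290+u[0]/4,143+u[1]/4);B=lambda u:(240+(u[0]-400)/4,154+u[1]/4)
print('tip',tri(A((175,35)),B((677,97))))
print('handle end',tri(A((141,70)),B((733,176))))
print('grip low end',tri(A((182,190)),B((645,245))))
print('lever end',tri(A((120,284)),B((643,228))))
print('rim',tri(A((330,358)),B((450,180))),'sq',tri(A((268,347)),B((521,271))))
E
```

```text
tip [0.6325 0.0452 0.24  ]
handle end [0.6211 0.0813 0.1958]
grip low end [0.6236 0.0114 0.1098]
lever end [ 0.553  -0.0427  0.0637]
rim [ 0.6268 -0.1932  0.0624] sq [ 0.6275 -0.1146  0.022 ]
```

The shut fingertips sit 35 mm above the reported TCP. I'll push the handle along its arc, with the tip over the grip.

Call:
send_rows --commands '[-0.1,-0.65,3,0,-0.1,-0.65,5,0,-0.1,-0.65,6,0,-0.1,-0.65,6.5,0,0.7,-0.65,7.2,0,1.7,-0.65,8,0,1.7,-0.65,8,0,1.7,-0.65,8,0]'

```text
t: 19.1
ee_pos: [0.6235, 0.0616, 0.1258]
orientation: [179.9, 0.1, 89.0]
contact_force: [0.6, -4.4, 0.8]
opening: -0.001
grasp_force: 2.1
```

```bash
python3 - <<'E'
from h import *
s=r.get_state();print(s['t'],s['contact_force'],s['ee_pos'])
print(r.look_for('side','clamp_handle')[:1]) if r.snapshot('side') is not None else 0
E
```

```text
19.1 [ 0.64965353 -4.4160551   0.80023701] [0.62353293 0.06155823 0.12581971]
[{'position': [0.6121, 0.0333, 0.1245], 'conf': 0.61}]
```

Call:
send_rows --commands '[0.7,0,0.9,0,1.3,0,1.7,0,1.8,0,2.6,0,2.3,0,3.5,0,2.6,0,4.5,0,3.0,0,5.5,0,3.2,0,6.5,0,3.3,0,7.5,0]'

```text
t: 20.0
ee_pos: [0.6233, 0.0954, 0.0491]
orientation: [-180.0, -0.0, 89.0]
contact_force: [-0.0, 0.1, -0.3]
opening: 0.0
grasp_force: 0.0
```

Call:
send_rows --commands '[0,0,0.3,0,0,0,0.3,0,0,0,0.3,0,0,0,0.3,0,0,0,0,0,0,0,-4,0,0,0,-8,0,0,0,-12,0]'

```text
t: 20.8
ee_pos: [0.623, 0.0947, 0.1707]
orientation: [-179.9, -0.0, 89.0]
contact_force: [0.2, 0.4, 1.0]
opening: -0.0
grasp_force: 0.0
```

```bash
python3 - <<'E'
from h import *
s=r.get_state();print(s['t'],s['contact_force'],s['ee_pos'])
def crop(im,p,w=50):
    x,y=[int(v) for v in p];a=max(0,y-w);return cv2.resize(im[a:a+2*w,x-w:x+w],(400,400),interpolation=cv2.INTER_CUBIC)
p=pix('side',[.62,-.05,.08]);q=pix('scene',[.62,-.05,.08])
cv2.imwrite('pics/lock.png',np.hstack([crop(r.snapshot('side'),p),crop(r.snapshot('scene'),q)])[:,:,::-1]);print(p,q)
go([.45,.30,.30],56)
E
```

```text
20.8 [0.19642733 0.43815672 0.95237272] [0.62303829 0.09467688 0.17073806]
[343.81001997 206.42286657] [286.07269685 213.97767876]
shift [ 20.21 -18.07 -12.34] turn 33.0 at [0.6271 0.0948 0.1766] yaw 89.0
```

View pics/lock.png

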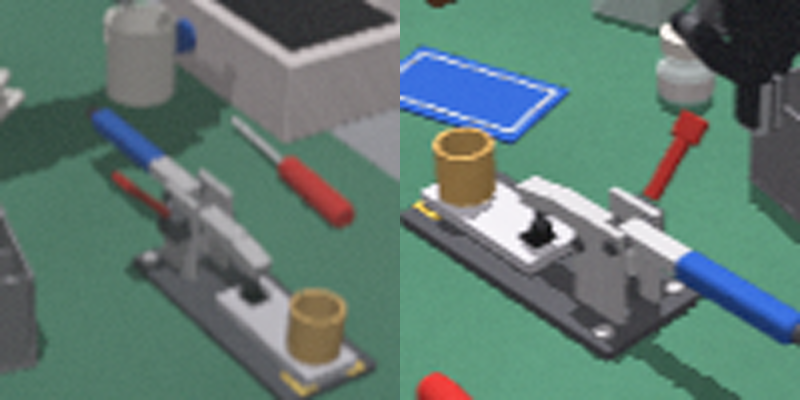

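The clamp is locked: the handle is level, the lever is up, the jaw pad presses the foot and the well still stands between the marks. From here I'll work numerically, since the picture allowance is used up. Next I'll move over the rack.

Call:
send_rows --commands '[0,0,-6,-8,0,0,-11,-17,5,-4,-12.4,-25,10,-8,-12.4,-34,14,-11,-12.4,-42,18,-13,-12.4,-51,22,-15,-12.4,-59,25.5,-16.6,-12.4,-68]' --jaw 50

```text
t: 21.7
ee_pos: [0.4644, 0.3459, 0.2936]
orientation: [-180.0, -0.0, 156.9]
contact_force: [0.6, 0.8, -0.4]
opening: 0.498
grasp_force: 0.0
```

Call:
send_rows --commands '[0,0,0,-8,0,0,0,-17,0,0,0,-25,0,0,0,-34,0,0,0,-42,0,0,0,-51,0,0,0,-57,0,0,0,-57]'

```text
t: 22.5
ee_pos: [0.4656, 0.3444, 0.2932]
orientation: [180.0, -0.1, -146.4]
contact_force: [-0.8, 0.5, 0.3]
opening: 0.496
grasp_force: 0.0
```

```bash
cat >> h.py <<'E'
from scipy.optimize import minimize
HUE={'red':((0,6),(174,180)),'blue':((100,120),),'yellow':((20,32),)}
def colmask(im,c):
    h=cv2.cvtColor(im,cv2.COLOR_RGB2HSV);m=np.zeros(h.shape[:2],bool)
    for a,b in HUE[c]: m|=(h[...,0]>=a)&(h[...,0]<=b)&(h[...,1]>120)&(h[...,2]>50)
    return m
def proj(cam,P):
    c=r.calibration(cam);K=np.array(c['intrinsics']);E=np.linalg.inv(np.array(c['extrinsics']))
    q=(K@(E[:3,:3]@P.T+E[:3,3:])).T; return q[:,:2]/q[:,2:]
def cyl(tip,ax,a=.085,b=.165,rad=.009):
    u=np.cross(ax,[0.3,.9,.1]);u/=np.linalg.norm(u);v=np.cross(ax,u);th=np.linspace(0,2*np.pi,24)[:-1]
    ring=rad*(np.cos(th)[:,None]*u+np.sin(th)[:,None]*v)
    return np.vstack([tip+ax*a+ring,tip+ax*b+ring])
def iou(cam,mask,tip,ax):
    h=cv2.convexHull(proj(cam,cyl(tip,ax)).astype(np.float32));S=8
    m=np.zeros(mask.shape,np.uint8);cv2.fillConvexPoly(m,np.round(h*16).astype(np.int32),1,shift=4)
    m=m>0;return (m&mask).sum()/max(1,(m|mask).sum())
E
python3 - <<'E'
from h import *
s=r.get_state();print(s['t'],s['ee_pos'],s['orientation'])
im=save('wrist','r2.png')
for c,t0 in (('yellow',(.5063,.2944)),('red',(.4653,.353)),('blue',(.4267,.4095))):
    m=colmask(im,c); n,l,st,ce=cv2.connectedComponentsWithStats(m.astype(np.uint8))
    p=pix('wrist',[*t0,.165]); k=min((i for i in range(1,n) if st[i,4]>80),key=lambda i:np.linalg.norm(ce[i]-p)); mm=l==k
    print(c,st[k],ce[k].round(1),p.round(1))
    best=None
    for yaw in(31,34,37):
      ld=np.array([-np.cos(np.radians(yaw)),-np.sin(np.radians(yaw)),0]);ax=.5*ld+np.array([0,0,.866])
      f=lambda q:-iou('wrist',mm,np.array([q[0],q[1],.037]),ax)
      x0=np.array(t0)-ld[:2]*.0825
      o=minimize(f,x0,method='Nelder-Mead',options=dict(initial_simplex=[x0,x0+[.006,0],x0+[0,.006]],xatol=2e-4,fatol=1e-3))
      print(yaw,round(-o.fun,3),o.x.round(4),'at138',(o.x+ld[:2]*.069).round(4))
E
```

```text
22.5 [0.46559655 0.34444664 0.29315311] [ 1.79990687e+02 -5.89622954e-02 -1.46386670e+02]
yellow [226 179  32  32 603] [241.4 194.3] [247.9 186.9]
31 0.88 [0.5785 0.3282] at138 [0.5194 0.2927]
34 0.857 [0.5767 0.3312] at138 [0.5195 0.2926]
37 0.828 [0.575  0.3339] at138 [0.5199 0.2924]
red [302 179  19  31 470] [311.5 193.4] [322.8 184.9]
31 0.808 [0.5405 0.3859] at138 [0.4813 0.3503]
34 0.812 [0.5384 0.3895] at138 [0.4812 0.3509]
37 0.805 [0.5364 0.3924] at138 [0.4813 0.3509]
blue [ 407  274   97   64 1800] [443.2 300.3] [394.6 183.8]
31 0.0 [0.4974 0.452 ] at138 [0.4383 0.4165]
34 0.0 [0.4951 0.4556] at138 [0.4379 0.417 ]
37 0.0 [0.4926 0.4591] at138 [0.4375 0.4176]
```

```bash
python3 - <<'E'
from h import *
go([.4813,.3505,.103],-146.6)
E
```

```text
shift [-1.64 -0.36 19.03] turn 0.1 at [0.4656 0.3444 0.2933] yaw -146.54
```

Call:
send_rows --commands '[-1.6,-0.4,4,0,-1.6,-0.4,8,0,-1.6,-0.4,12,0,-1.6,-0.4,15,0,-1.6,-0.4,17.5,0,-1.6,-0.4,19,0,-1.6,-0.4,19,0,-1.6,-0.4,19,0]'

```text
t: 23.35
ee_pos: [0.4811, 0.35, 0.1041]
orientation: [180.0, -0.0, -146.5]
contact_force: [0.3, 0.1, 1.1]
opening: 0.501
grasp_force: 0.0
```

Call:
send_rows --commands '[0,0,0,0,0,0,0,0,0,0,0,0,0,0,0,0,0,0,0,0,0,0,0,0,0,0,0,0,0,0,0,0]' --jaw 5

```text
t: 24.15
ee_pos: [0.482, 0.3506, 0.1057]
orientation: [-180.0, 0.2, -146.4]
contact_force: [-1.1, -0.7, 6.5]
opening: 0.195
grasp_force: 58.5
```

Call:
send_rows --commands '[0,0,-1,0,0,0,-3,0,0,0,-6,0,0,0,-10,0,0,0,-14,0,0,0,-17,0,0,0,-17,0,0,0,-17,0]'

```text
t: 24.95
ee_pos: [0.4814, 0.3502, 0.2749]
orientation: [-180.0, 0.1, -146.4]
contact_force: [0.5, -0.1, -1.2]
opening: 0.193
grasp_force: 58.6
```

```bash
cat >> h.py <<'E'
def comp(m,p,amin=30):
    n,l,st,ce=cv2.connectedComponentsWithStats(m.astype(np.uint8))
    ks=[i for i in range(1,n) if st[i,4]>=amin]
    return l==min(ks,key=lambda i:np.linalg.norm(ce[i]-p)) if ks else None
def held(col,near=None):
    "fit held probe from wrist handle mask: tilt in tool xz plane; report tip rel. TCP (tool axes, cm)"
    im=r.snapshot('wrist');t,Rt=pose()
    for cam in ('scene','side'):
        r.snapshot(cam)
        for d in r.trace(cam,'probe_'+col)[:2]:
            m=np.array(d['pixels']);v,u=np.nonzero(m);c=np.c_[u,v].mean(0)
            w,V=np.linalg.eigh(np.cov(np.c_[u,v].T));a=V[:,1]*np.sign(V[1,1]);s=(np.c_[u,v]-c)@a
            print(cam,round(d['conf'],2),m.sum(),'low',(c+a*s.max()).round(1),'high',(c+a*s.min()).round(1),'tcp',pix(cam,t).round(1))
E
python3 - <<'E'
from h import *
s=r.get_state();print(s['t'],s['ee_pos'],s['contact_force'],s['opening'])
held('red')
im=r.snapshot('wrist');m=colmask(im,'red');mm=comp(m,(316,250),80);v,u=np.nonzero(mm);print('wrist red',mm.sum(),u.min(),u.max(),v.min(),v.max())
# red component in scene and side
t,_=pose()
for c in('scene','side'):
    mm=comp(colmask(r.snapshot(c),'red'),pix(c,t+[0,0,.05]),15)
    if mm is not None: v,u=np.nonzero(mm);print(c,mm.sum(),u.min(),u.max(),v.min(),v.max(),pix(c,t+[0,0,.055]))
E
```

```text
24.95 [0.48137563 0.350239   0.27491434] [ 0.52165354 -0.09933682 -1.18539101] 0.193281240742441
scene 0.82 569 low [455.9 239.1] high [468.  160.7] tcp [460.6 193.4]
scene 0.44 1947 low [340.8 237.9] high [236.4 219.3] tcp [460.6 193.4]
side 0.58 165 low [266. 134.] high [249.6 103.2] tcp [254.5 122. ]
side 0.57 387 low [304.9 282. ] high [305.2 257. ] tcp [254.5 122. ]
wrist red 1789 292 339 258 306
scene 293 459 472 161 196 [466.31112481 171.20010754]
side 32 249 253 102 111 [253.07764921 107.64073877]
```

```bash
cat >> h.py <<'E'
def Pm(c):
    k=r.calibration(c);return np.array(k['intrinsics'])@np.linalg.inv(np.array(k['extrinsics']))[:3]
def tri(a,b):
    X=cv2.triangulatePoints(Pm('side'),Pm('scene'),np.array(a,float).reshape(2,1),np.array(b,float).reshape(2,1))[:,0];return X[:3]/X[3]
E
python3 - <<'E'
from h import *
t,Rt=pose()
tip=tri((266,134),(455.9,239.1));top=tri((249.6,103.2),(468,160.7))
print(tip,top,np.linalg.norm(tip-top),t)
print('tip rel tool cm',Rt.inv().apply(tip-t)*100,'top',Rt.inv().apply(top-t)*100,'res',pix('side',tip),pix('scene',tip))
# predicted tip under the 30deg lean, 138mm
pr=t+Rt.apply([-.069,0,0])+np.array([0,0,.055-.1195]);print('pred',pr,pix('side',pr),pix('scene',pr))
E
```

```text
[0.53655723 0.38628292 0.20226711] [0.46827622 0.34372584 0.34625575] 0.16494280799911712 [0.48074582 0.34988363 0.27329744]
tip rel tool cm [-6.67352166 -0.05930273  7.09308763] top [ 1.39022466  0.17884342 -7.29373206] res [266.08219775 134.055902  ] [456.01678032 239.02496666]
pred [0.53821097 0.38807717 0.20869465] [266.16413188 132.29047774] [457.0500599  237.37368636]
```

The triangulated probe is 165 mm long and leans 29°, which agrees with the model. I'll carry it over the well.

Call:
send_rows --commands '[2,-4.5,0,0,4,-9,0,0,6,-13,0,0,8,-18,0,0,10,-22,0,0,12,-27,0,0,14,-31,0,0,16,-35,0,0]'

```text
t: 26.15
ee_pos: [0.5415, -0.0322, 0.2739]
orientation: [-180.0, -0.0, -146.4]
contact_force: [1.2, 0.4, -0.6]
opening: 0.191
grasp_force: 58.7
```

Call:
send_rows --commands '[2,-4.5,0,0,4,-9,0,0,6,-13,2,0,8,-18,5,0,8,-18.2,9,0,8,-18.2,9,0,8,-18.2,9,0,8,-18.2,9,0]'

```text
t: 26.95
ee_pos: [0.5767, -0.2253, 0.1866]
orientation: [-179.9, 0.1, -146.3]
contact_force: [-0.0, 0.2, -0.8]
opening: 0.19
grasp_force: 58.7
```

```bash
python3 - <<'E'
from h import *
held('red')
go([.5749,-.2260,.114],-146.5)
for c in('scene','side'):
    print(c,[(np.round(d['position'],3).tolist(),round(d['conf'],2)) for d in r.look_for(c,'well')[:3]],pix(c,[.6255,-.1925,.065]).round(1))
    for d in r.trace(c,'well')[:3]:
        v,u=np.nonzero(d['pixels']);print(len(u),u.min(),u.max(),v.min(),v.max(),u.mean().round(1),v.mean().round(1))
E
```

```text
scene 0.8 256 low [249.6 183.1] high [254.5 128. ] tcp [255.3 151.9]
side 0.5 144 low [373.4 216.1] high [366.9 187. ] tcp [367.2 208.3]
shift [0.18 0.04 7.21] turn 0.2 at [ 0.5767 -0.2254  0.1861] yaw -146.31
scene [([0.642, -0.515, 0.011], 0.85), ([0.636, -0.176, 0.022], 0.68), ([0.37, -0.465, 0.014], 0.59)] [251.8 198.2]
339 237 271 139 164 256.5 152.5
439 181 205 159 188 191.8 174.1
620 241 278 195 230 256.7 213.2
side [([0.624, -0.524, 0.011], 0.87), ([0.618, -0.188, 0.022], 0.8), ([0.365, -0.489, 0.008], 0.66)] [370.6 231.8]
1025 426 469 292 334 448.9 313.4
1253 336 389 332 369 360.6 349.0
```

```bash
python3 - <<'E'
from h import *
t,Rt=pose();tip=tri((373.4,216.1),(249.6,183.1));print(tip,Rt.inv().apply(tip-t)*100)
E
```

```text
[ 0.63149815 -0.1903015   0.12053219] [-6.581205   -0.13776034  6.40449435]
```

Call:
send_rows --commands '[0.2,0,2,0,0.2,0,4,0,0.2,0,5.5,0,0.2,0,7.2,0,0.2,0,7.2,0,0.2,0,7.2,0,0.2,0,7.2,0,0.2,0,7.2,0]'

```text
t: 28.2
ee_pos: [0.5747, -0.2273, 0.1133]
orientation: [-179.9, 0.1, -146.4]
contact_force: [0.1, -0.5, -0.9]
opening: 0.189
grasp_force: 58.7
```

```bash
python3 - <<'E'
from h import *
s=r.get_state();print(s['t'],s['ee_pos'],s['contact_force'])
held('red')
E
```

```text
28.2 [ 0.57473016 -0.22730702  0.11330642] [ 0.05209133 -0.50153076 -0.86775356]
scene 0.49 216 low [252.7 199. ] high [255.9 150. ] tcp [256.9 173.5]
side 0.37 176 low [342.3 204.7] high [314.8 184.2] tcp [365.1 230.1]
```

Call:
send_rows --commands '[0,0,0.5,0,0,0,0.5,0,0,0,0.5,0,0,0,0.5,0,0,0,-3,0,0,0,-7,0,0,0,-11,0,0,0,-15,0]'

```text
t: 29.25
ee_pos: [0.5738, -0.2268, 0.2638]
orientation: [-180.0, 0.0, -146.4]
contact_force: [1.4, -0.4, -0.4]
opening: 0.19
grasp_force: 58.8
```

```bash
cat >> h.py <<'E'
def boxiou(cam,mask,x,y,yaw,dims):
    c=np.array([[a,b,h] for a in(-.5,.5) for b in(-.5,.5) for h in(0,1)])*dims
    P=R.from_euler('z',yaw,degrees=True).apply(c)+[x,y,0]
    h=cv2.convexHull(proj(cam,P).astype(np.float32));m=np.zeros(mask.shape,np.uint8)
    cv2.fillConvexPoly(m,np.round(h*16).astype(np.int32),1,shift=4);m=m>0
    return (m&mask).sum()/max(1,(m|mask).sum())
E
python3 - <<'E'
from h import *
s=r.get_state();print(s['t'],s['ee_pos'],s['contact_force'],s['opening'])
M=[]
for c in('scene','side'):
    r.snapshot(c)
    for d in r.trace(c,'holder'):
        m=np.array(d['pixels']);q=boxiou(c,m,.437,0,-11,[.046,.17,.09])
        print(c,round(d['conf'],2),m.sum(),round(q,2))
        if q>.5: M.append((c,m))
best=None
for y0 in(-14,-10):
  x0=np.array([.437,0,y0/100])
  f=lambda q:-sum(boxiou(c,m,q[0],q[1],q[2]*100,[.046,.17,.09]) for c,m in M)
  o=minimize(f,x0,method='Nelder-Mead',options=dict(initial_simplex=[x0,x0+[.01,0,0],x0+[0,.01,0],x0+[0,0,.05]],xatol=2e-4,fatol=1e-3))
  print(o.x*[1,1,100],o.fun,[boxiou(c,m,o.x[0],o.x[1],o.x[2]*100,[.046,.17,.09]).round(3) for c,m in M])
E
```

```text
29.25 [ 0.57377303 -0.22682858  0.26375561] [ 1.36950331 -0.44239216 -0.38496717] 0.18959788207165407
scene 0.89 1726 0.89
scene 0.39 1947 0.0
side 0.89 982 0.89
[ 4.37934347e-01  7.97781232e-03 -1.37993783e+01] -1.9164082391394364 [np.float64(0.967), np.float64(0.949)]
[ 4.38802574e-01  8.11918694e-03 -1.42150095e+01] -1.9235842494783353 [np.float64(0.969), np.float64(0.955)]
```

Holder fit: centre (0.439, 0.008), yaw −14°, with silhouette overlap of 0.95–0.97. I'll move the red probe over the +y bay with its lean along the holder's length.

Call:
send_rows --commands '[0,4,0,-8,0,8,0,-16,-0.5,13,0,-24,-1,18,0,-32,-1.8,23,0,-40,-1.8,27.1,0,-42.4,-1.8,27.1,3,-42.4,-1.8,27.1,6,-42.4]'

```text
t: 30.25
ee_pos: [0.438, 0.0101, 0.2009]
orientation: [-180.0, 0.0, -103.8]
contact_force: [0.8, 0.0, -0.7]
opening: 0.189
grasp_force: 58.9
```

```bash
python3 - <<'E'
from h import *
s=r.get_state();print(s['t'],s['ee_pos'],s['orientation'])
held('red'); go([.4389,.0086,.116],-104)
E
```

```text
30.25 [0.43803437 0.01007127 0.20087424] [-1.79958591e+02  4.28627845e-03 -1.03828197e+02]
scene 0.75 402 low [339.5 248.8] high [290.9 219.2] tcp [350.1 161.7]
scene 0.59 177 low [362.1 194.2] high [350.8 143.3] tcp [350.1 161.7]
shift [-0.    0.01  8.63] turn -0.0 at [0.439  0.0086 0.2023] yaw -104.01
```

```bash
python3 - <<'E'
from h import *
t,Rt=pose();print(pix('scene',t+Rt.apply([-.0665,-.001,.067])),pix('scene',t+Rt.apply([-.0665,-.001,.071])))
E
```

```text
[361.08424233 191.9765929 ] [360.96311906 193.2089045 ]
```

Call:
send_rows --commands '[0,0,3,0,0,0,5,0,0,0,7,0,0,0,8.6,0,0,0,8.6,0,0,0,8.6,0,0,0,8.6,0,0,0,8.6,0]'

```text
t: 31.3
ee_pos: [0.4401, 0.0085, 0.1174]
orientation: [-179.9, 0.0, -104.0]
contact_force: [-0.2, -0.3, -0.6]
opening: 0.191
grasp_force: 58.9
```

Call:
send_rows --commands '[-0.5,0,0,0,-1,0,0,0,-1.5,0,0,0,-2,0,0,0,-2.5,0,0,0,-3,0,0,0,-3,0,0,0,-3,0,0,0]'

```text
t: 32.1
ee_pos: [0.446, 0.0383, 0.1159]
orientation: [180.0, 0.0, -103.9]
contact_force: [-0.7, -2.3, -1.5]
opening: 0.19
grasp_force: 59.7
```

Call:
send_rows --commands '[-0.5,0,0,0,-1,0,0,0,-1.5,0,0,0,-2,0,0.3,0,-2.5,0,0.6,0,-2.8,0,1,0,-2.8,0,1,0,-2.8,0,1,0]'

```text
t: 32.9
ee_pos: [0.4524, 0.0652, 0.1054]
orientation: [179.9, -0.0, -104.0]
contact_force: [-0.8, -3.7, -1.9]
opening: 0.191
grasp_force: 61.4
```

Call:
send_rows --commands '[0,0,0.3,0,0,0,0.6,0,0,0,0.9,0,0,0,1.2,0,0,0,1.2,0,0,0,1.2,0,0,0,1.2,0,0,0,1.2,0]'

```text
t: 33.7
ee_pos: [0.4527, 0.0651, 0.0939]
orientation: [180.0, 0.0, -104.0]
contact_force: [-0.6, -3.0, -2.8]
opening: 0.195
grasp_force: 61.9
```

```bash
python3 - <<'E'
from h import *
held('red')
t,Rt=pose();print(t)
for c in('scene','side'):
    mm=comp(colmask(r.snapshot(c),'red'),pix(c,t+[0,0,.06]),8)
    if mm is not None: v,u=np.nonzero(mm);print(c,mm.sum(),u.min(),u.max(),v.min(),v.max(),'top pred',pix(c,t+[0,0,.055+.027]))
E
```

```text
scene 0.72 6959 low [497.6 294.4] high [389.5 275.1] tcp [358.4 202.9]
scene 0.68 94 low [357.8 209. ] high [360.3 186.9] tcp [358.4 202.9]
side 0.5 205 low [243.7 219.1] high [263.3 216.2] tcp [283.5 200.5]
side 0.49 128 low [284.2 210. ] high [283.7 182. ] tcp [283.5 200.5]
[0.45275107 0.06508923 0.0940177 ]
scene 78 356 362 179 202 top pred [360.85221442 177.62412591]
side 94 282 286 181 201 top pred [282.17183146 179.07406255]
```

Call:
send_rows --commands '[0,0,0,0,0,0,0,0,0,0,0,0,0,0,0,0,0,0,-3,0,0,0,-8,0,0,0,-13,0,0,0,-18,0]' --jaw 50

```text
t: 34.85
ee_pos: [0.4527, 0.0653, 0.2761]
orientation: [-180.0, 0.0, -104.0]
contact_force: [0.8, -0.1, -0.6]
opening: 0.496
grasp_force: 0.0
```

```bash
python3 - <<'E'
from h import *
s=r.get_state();print(s['t'],s['ee_pos'],s['opening'],s['contact_force'])
for c in('scene','side'):
    mm=comp(colmask(r.snapshot(c),'red'),pix(c,[.455,.075,.13]),8)
    v,u=np.nonzero(mm);w,V=np.linalg.eigh(np.cov(np.c_[u,v].T));print(c,mm.sum(),u.min(),u.max(),v.min(),v.max(),V[:,1],'top pred',pix(c,[.455,.07,.169]))
im=r.snapshot('wrist')
# bin excluded: blue handle near prediction
ld=np.array([-np.cos(np.radians(33.4)),-np.sin(np.radians(33.4)),0]);print(ld)
print('blue138 pred',np.array([.4813,.3505])+np.array([-.0382,.058]))
go([.4432,.4085,.30],-146.6)
E
```

```text
34.85 [0.45266845 0.06525163 0.27611379] 0.495771624606755 [ 0.76679762 -0.121853   -0.61188871]
scene 167 343 354 175 202 [0.24057213 0.97063126] top pred [361.52938126 180.86359315]
side 70 285 291 193 208 [-0.16726191  0.9859125 ] top pred [282.26549129 180.16323373]
[-0.83484786 -0.55048074  0.        ]
blue138 pred [0.4431 0.4085]
shift [-33.02   9.48  -2.2 ] turn 42.6 at [0.4555 0.0651 0.278 ] yaw -103.98
```

Call:
send_rows --commands '[-5,1.4,-1,6,-9.5,2.7,-2.2,12,-14,4,-2.2,18,-18.5,5.4,-2.2,24,-23,6.7,-2.2,30,-27.5,8,-2.2,36,-32,9.4,-2.2,42.6,-33,9.5,-2.2,42.6]'

```text
t: 35.8
ee_pos: [0.439, 0.4123, 0.2935]
orientation: [179.9, -0.2, -146.4]
contact_force: [0.7, 0.2, -0.8]
opening: 0.5
grasp_force: 0.0
```

```bash
python3 - <<'E'
from h import *
s=r.get_state();print(s['t'],s['ee_pos'],s['orientation'])
im=r.snapshot('wrist');hsv=cv2.cvtColor(im,cv2.COLOR_RGB2HSV)
p=pix('wrist',[.4432-.006,.4085-.004,.165]);u,v=p.astype(int);print(p,hsv[v-12:v+13:6,u-12:u+13:6].reshape(-1,3).tolist())
tr=r.trace('wrist','probe_blue')
for d in tr[:2]:
    m=np.array(d['pixels']);vv,uu=np.nonzero(m);print(round(d['conf'],2),m.sum(),uu.min(),uu.max(),vv.min(),vv.max())
m=(hsv[...,0]>=100)&(hsv[...,0]<=125)&(hsv[...,1]>100)&(hsv[...,2]>25)
mm=comp(m,p,80);vv,uu=np.nonzero(mm);print(mm.sum(),uu.min(),uu.max(),vv.min(),vv.max())
ld=np.array([-.8348,-.5505,0]);ax=.5*ld+np.array([0,0,.866])
f=lambda q:-iou('wrist',mm,np.array([q[0],q[1],.037]),ax)
x0=np.array([.4432,.4085])-ld[:2]*.069
o=minimize(f,x0,method='Nelder-Mead',options=dict(initial_simplex=[x0,x0+[.006,0],x0+[0,.006]],xatol=2e-4,fatol=1e-3))
b=o.x+ld[:2]*.069;print(o.fun,b);go([*b,.104],-146.6)
E
```

```text
35.8 [0.43895705 0.41225766 0.29350345] [ 1.79919585e+02 -1.54904648e-01 -1.46426810e+02]
[310.17510861 174.60650014] [[23, 16, 192], [30, 13, 140], [108, 132, 91], [23, 16, 147], [26, 14, 145], [25, 16, 197], [108, 160, 91], [108, 159, 93], [107, 163, 91], [27, 16, 143], [23, 17, 139], [108, 162, 93], [107, 155, 94], [108, 156, 95], [30, 14, 142], [102, 15, 83], [107, 150, 73], [107, 147, 80], [108, 138, 74], [30, 13, 115], [114, 14, 88], [108, 129, 75], [108, 129, 79], [107, 124, 74], [30, 15, 135]]
0.56 653 300 319 162 208
517 301 319 162 196
-0.7929447852760736 [0.44378972 0.40601254]
shift [-0.14 -0.51 19.  ] turn 0.2 at [0.4398 0.4095 0.294 ] yaw -146.36
```

Call:
send_rows --commands '[-0.1,-0.4,4,0,-0.1,-0.4,8,0,-0.1,-0.4,12,0,-0.1,-0.4,15,0,-0.1,-0.4,17.5,0,-0.1,-0.4,19,0,-0.1,-0.4,19,0,-0.1,-0.4,19,0]'

```text
t: 36.7
ee_pos: [0.4438, 0.404, 0.1065]
orientation: [-180.0, -0.0, -146.7]
contact_force: [-0.9, -0.6, 0.9]
opening: 0.5
grasp_force: 0.0
```

Call:
send_rows --commands '[0,0,0,0,0,0,0,0,0,0,0,0,0,0,0,0,0,0,0,0,0,0,0,0,0,0,0,0,0,0,0,0]' --jaw 5

```text
t: 37.5
ee_pos: [0.4441, 0.4062, 0.1078]
orientation: [180.0, 0.1, -146.5]
contact_force: [-1.3, -0.4, 6.1]
opening: 0.19
grasp_force: 58.4
```

Call:
send_rows --commands '[0,0,-1,0,0,0,-3,0,0,0,-6,0,0,0,-10,0,0,0,-14,0,0,0,-17,0,0,0,-17,0,0,0,-17,0]'

```text
t: 38.3
ee_pos: [0.4442, 0.4055, 0.2771]
orientation: [-180.0, 0.1, -146.6]
contact_force: [0.6, -0.3, -0.4]
opening: 0.189
grasp_force: 58.5
```

```bash
python3 - <<'E'
from h import *
s=r.get_state();print(s['t'],s['ee_pos'],s['contact_force'],s['opening'])
held('blue')
go([.5749,-.2260,.19],-146.5)
E
```

```text
38.3 [0.44415808 0.40549505 0.27705768] [ 0.57368039 -0.32611023 -0.39359539] 0.1888158432525643
scene 0.84 554 low [489.6 243.8] high [502.2 163.7] tcp [493.6 196.3]
scene 0.32 418 low [339.1 248.8] high [291.6 219.6] tcp [493.6 196.3]
side 0.4 58 low [249. 126.] high [235. 103.] tcp [239.7 118.7]
shift [ 23.73 -59.92   8.46] turn -0.1 at [0.443  0.4049 0.2746] yaw -146.59
```

```bash
python3 - <<'E'
from h import *
t,Rt=pose();tip=tri((249,126),(489.6,243.8));print(Rt.inv().apply(tip-t)*100)
for z in(.069,.073): print(pix('scene',t+Rt.apply([-.0667,0,z])),pix('side',t+Rt.apply([-.0667,0,z])))
E
```

```text
[-7.27747044  0.4216391   6.07111223]
[489.76010887 241.92965789] [251.75104754 130.60424701]
[489.26815563 243.41834248] [251.84724939 131.54982156]
```

Call:
send_rows --commands '[2,-4.5,0,0,4,-9,0,0,6,-13.5,0,0,8,-18,0,0,9.5,-22.5,0,0,11,-27,0,0,12.5,-31.5,0,0,14,-35,0,0]'

```text
t: 39.35
ee_pos: [0.5196, 0.0336, 0.2752]
orientation: [180.0, -0.1, -146.7]
contact_force: [-0.1, 0.3, -1.2]
opening: 0.195
grasp_force: 58.5
```

Call:
send_rows --commands '[1.7,-4.5,0,0,3.4,-9,0,0,5.1,-13.5,0,0,7,-18,0,0,8.5,-22,2,0,9.7,-24.9,5,0,9.7,-24.9,8.5,0,9.7,-24.9,8.5,0]'

```text
t: 40.15
ee_pos: [0.5716, -0.2243, 0.1842]
orientation: [179.4, -0.3, -146.7]
contact_force: [-0.7, 1.0, -1.6]
opening: 0.19
grasp_force: 58.6
```

```bash
python3 - <<'E'
from h import *
held('blue')
t,Rt=pose();print(pix('scene',t+Rt.apply([-.0667,0,.071])),pix('side',t+Rt.apply([-.0667,0,.071])))
go([.5749,-.2260,.112],-146.5);s=r.get_state();print(s['t'],s['opening'])
E
```

```text
scene 0.72 288 low [251.8 185.1] high [255.7 127. ] tcp [256.6 151.3]
scene 0.49 194 low [352.4 205.2] high [344.9 175. ] tcp [256.6 151.3]
side 0.61 141 low [373. 216.] high [366.7 186.1] tcp [365.8 208.3]
[249.45388745 182.85557452] [373.16192534 215.00547066]
shift [0.23 0.02 8.17] turn -0.0 at [ 0.5769 -0.2249  0.1937] yaw -146.51
40.4 0.19055638084231502
```

Call:
send_rows --commands '[0.2,0,2,0,0.2,0,4,0,0.2,0,6,0,0.2,0,8,0,0.2,0,8.2,0,0.2,0,8.2,0,0.2,0,8.2,0,0.2,0,8.2,0]'

```text
t: 41.2
ee_pos: [0.5751, -0.2266, 0.1109]
orientation: [-179.9, 0.1, -146.6]
contact_force: [-0.9, 0.0, 0.1]
opening: 0.19
grasp_force: 58.6
```

```bash
python3 - <<'E'
from h import *
s=r.get_state();print(s['t'],s['ee_pos'],s['contact_force'])
held('blue')
E
```

```text
41.2 [ 0.57510722 -0.22662438  0.11091233] [-0.87151637  0.00539113  0.12144252]
scene 0.6 165 low [252.7 200.1] high [256.1 153.1] tcp [257.  174.3]
side 0.51 84 low [369.8 234. ] high [364.6 212.9] tcp [365.  230.7]
side 0.27 838 low [296.8 248.8] high [279.1 199.3] tcp [365.  230.7]
```

Call:
send_rows --commands '[0,0,0,0,0,0,0,0,0,0,0,0,0,0,0,0,0,0,-3,0,0,0,-7,0,0,0,-11,0,0,0,-15,0]'

```text
t: 42.25
ee_pos: [0.5737, -0.226, 0.2606]
orientation: [180.0, 0.0, -146.6]
contact_force: [1.1, -0.3, -0.3]
opening: 0.19
grasp_force: 58.6
```

```bash
python3 - <<'E'
from h import *
M={}
for c in('scene','side'):
    M[c]=comp(colmask(r.snapshot(c),'red'),pix(c,[.455,.055,.13]),8)
hy=np.array([.242,.970]);hx=np.array([.970,-.242])
def tipax(q):
    tip=np.array([*(np.array([.4388,.0081])+hx*q[0]+hy*q[1]),.006]);a=np.array([*(hx*q[2]+hy*q[3]),0]);a[2]=np.sqrt(1-a[0]**2-a[1]**2);return tip,a
f=lambda q:-sum(iou(c,M[c],*tipax(q)) for c in M)
best=min((minimize(f,x0,method='Nelder-Mead',options=dict(initial_simplex=[x0]+[x0+d for d in np.diag([.008,.01,.1,.1])],maxiter=250)) for x0 in (np.array([0,.055,0,-.3]),np.array([0.,.07,0,0]),np.array([0,.04,.1,-.2]))),key=lambda o:o.fun)
tip,a=tipax(best.x);print(best.fun,best.x.round(3),'tip',tip,'top',tip+a*.165,np.degrees(np.arccos(a[2])))
go([.4256,-.0448,.25],-104)
E
```

```text
-1.3281105990783408 [ 0.004  0.079  0.008 -0.511] tip [0.4617255  0.08352704 0.006     ] top [0.44260261 0.00141935 0.14783667] 30.726482751421525
shift [ 2.53 23.56  1.58] turn -42.6 at [ 0.5764 -0.2275  0.2658] yaw -146.58
```

Red rests in the +y bay, leaning toward −y (geometry caps this at about 25°, within the 28° limit). I'll bring blue into the middle bay along a parallel slant so that it clears red.

```bash
python3 - <<'E'
from h import *
go([.4179,-.0758,.219],-104)
E
```

```text
shift [ 4.88 21.39  4.68] turn -42.6 at [ 0.5764 -0.2275  0.2658] yaw -146.58
```

Call:
send_rows --commands '[0.5,4,0,-8,1.5,8,0,-16,2.5,12,0,-24,3.5,16,0,-32,4.8,20,0,-40,4.8,21.3,2,-42.6,4.8,21.3,4.2,-42.6,4.8,21.3,4.2,-42.6]'

```text
t: 43.15
ee_pos: [0.4144, -0.0737, 0.2147]
orientation: [179.8, 0.0, -103.9]
contact_force: [-0.6, 0.5, -0.3]
opening: 0.19
grasp_force: 58.7
```

```bash
python3 - <<'E'
from h import *
go([.4179,-.0758,.219],-104);held('blue')
t,Rt=pose();print(pix('scene',t+Rt.apply([-.0667,0,.071])),pix('side',t+Rt.apply([-.0667,0,.071])))
go([.4179,-.0758,.219],-104)
E
```

```text
shift [ 0.12 -0.39 -0.43] turn 0.1 at [ 0.4144 -0.0737  0.2147] yaw -103.95
scene 0.71 118 low [298.5 210.7] high [309.5 191.3] tcp [332.4 142.7]
scene 0.56 201 low [342.2 166.2] high [332.1 124.4] tcp [332.4 142.7]
side 0.58 103 low [287.7 198. ] high [292.1 169. ] tcp [290.5 190.3]
[343.5280415  173.97943996] [287.60984695 198.95724506]
shift [ 0.03 -0.05 -0.11] turn -0.0 at [ 0.4175 -0.0754  0.2179] yaw -104.02
```

Call:
send_rows --commands '[-1.1,0,2.5,0,-2.3,0,5,0,-2.7,0,7,0,-3.2,0,9,0,-3.2,0,10.2,0,-3.2,0,10.2,0,-3.2,0,10.2,0,-3.2,0,10.2,0]'

```text
t: 44.2
ee_pos: [0.4255, -0.0443, 0.1162]
orientation: [-179.9, -0.0, -104.0]
contact_force: [0.2, -0.3, -0.8]
opening: 0.186
grasp_force: 58.7
```

Call:
send_rows --commands '[-0.5,0,0,0,-1,0,0,0,-1.5,0,0,0,-2,0,0,0,-2.6,0,0,0,-2.6,0,0,0,-2.6,0,0,0,-2.6,0,0,0]'

```text
t: 45.0
ee_pos: [0.4307, -0.0183, 0.115]
orientation: [180.0, 0.0, -104.0]
contact_force: [0.4, -1.9, -1.4]
opening: 0.19
grasp_force: 58.7
```

Contact with the bay wall at −1.9 N, so the probe is turning upright. I'll lower and release.

Call:
send_rows --commands '[0,0,0.5,0,0,0,1,0,-0.1,0,1.5,0,-0.2,0,2,0,-0.3,0,2.5,0,-0.3,0,2.8,0,-0.3,0,2.8,0,-0.3,0,2.8,0]'

```text
t: 45.8
ee_pos: [0.4313, -0.0156, 0.0869]
orientation: [180.0, 0.0, -104.0]
contact_force: [-1.2, -2.9, 1.2]
opening: 0.193
grasp_force: 59.4
```

Call:
send_rows --commands '[0,0,0,0,0,0,0,0,0,0,0,0,0,0,0,0,0.5,0,-3,0,2,0,-8,0,3,0,-13,0,3,0,-18,0]' --jaw 50

```text
t: 46.6
ee_pos: [0.4235, -0.0452, 0.2657]
orientation: [180.0, 0.0, -104.0]
contact_force: [1.7, -0.8, 1.3]
opening: 0.5
grasp_force: 0.0
```

```bash
python3 - <<'E'
from h import *
s=r.get_state();print(s['t'],s['ee_pos'],s['opening'],s['contact_force'])
for n in('red','blue'):
    L={}
    for c in('scene','side'):
        r.snapshot(c)
        for d in r.trace(c,'probe_'+n)[:3]:
            m=np.array(d['pixels']);v,u=np.nonzero(m);k=np.c_[u,v];q=k.mean(0)
            w,V=np.linalg.eigh(np.cov(k.T));a=V[:,1]*np.sign(V[1,1]);sp=(k-q)@a
            print(n,c,round(d['conf'],2),m.sum(),'low',(q+a*sp.max()).round(1),'high',(q+a*sp.min()).round(1))
print(pix('scene',[.4388,.0081,.09]),pix('side',[.4388,.0081,.09]))
E
```

```text
46.6 [ 0.42349325 -0.0451505   0.26573876] 0.49986639606794125 [ 1.71871235 -0.7753386   1.34778105]
red scene 0.56 215 low [352.2 204.2] high [345. 175.]
red scene 0.44 286 low [263.2 278. ] high [240.9 258.1]
blue scene 0.58 192 low [342.7 197.3] high [335.6 166.1]
[346.10747805 194.01708449] [287.26171852 210.80259803]
```

```bash
python3 - <<'E'
from h import *
H=np.array([.4388,.0081]);hy=np.array([.242,.970]);hx=np.array([.970,-.242])
for b in(.055,0):
  for L in(15,20,24,28):
    s=np.sin(np.radians(L));tip=np.array([*(H+hy*(b+.02)),.005]);ax=np.array([*(-hy*s),np.cos(np.radians(L))])
    P=proj('scene',np.array([tip+ax*.165]))[0];Q=proj('side',np.array([tip+ax*.165]))[0];print(b,L,P.round(1),Q.round(1))
for n in('red','blue'):
    m=comp(colmask(r.snapshot('side'),n),(287,195),8)
    if m is not None:
        v,u=np.nonzero(m);print(n,m.sum(),u.min(),u.max(),v.min(),v.max())
go([.5194,.2926,.30],-146.6)
E
```

```text
0.055 15 [354.6 176.9] [284.1 186.1]
0.055 20 [351.6 176.1] [285.  189.3]
0.055 24 [349.2 175.7] [285.8 192.2]
0.055 28 [347.  175.6] [286.5 195.2]
0 15 [343.1 168.2] [287.7 194.7]
0 20 [340.3 167.4] [288.7 198.1]
0 24 [338.1 167.1] [289.5 201.1]
0 28 [336.  167.1] [290.3 204.3]
red 47 285 290 194 208
blue 51 288 293 203 218
shift [-35.02  -1.18  -3.73] turn 42.6 at [ 0.4234 -0.0444  0.2627] yaw -103.98
```

```bash
cat >> h.py <<'E'
H=np.array([.4388,.0081]);hy=np.array([.242,.970]);hx=np.array([.970,-.242])
HUE['blue']=((100,125),)
def stand(col,b,cams=('wrist','scene','side')):
    "fit a standing probe in bay b: tip (holder x,y), tip z, lean; IoU over cameras"
    M={}
    g=np.array([*(H+hy*(b-.03)),.11])
    for c in cams:
        im=r.snapshot(c);h=cv2.cvtColor(im,cv2.COLOR_RGB2HSV);m=colmask(im,col)
        if col=='blue': m|=(h[...,0]>=100)&(h[...,0]<=125)&(h[...,1]>100)&(h[...,2]>25)
        mm=comp(m,pix(c,g),20); M[c]=mm
        v,u=np.nonzero(mm);print(col,c,mm.sum(),u.min(),u.max(),v.min(),v.max(),pix(c,g).round())
    def ta(q):
        a=np.array([*(hx*q[3]+hy*q[4]),0]);a[2]=np.sqrt(max(.1,1-a[0]**2-a[1]**2));return np.array([*(H+hx*q[0]+hy*q[1]),q[2]]),a
    f=lambda q:-sum(iou(c,M[c],*ta(q)) for c in M)
    o=None
    for x0 in(np.array([0,b+.02,.006,0,-.4]),np.array([0,b+.01,.015,.05,-.3])):
        k=minimize(f,x0,method='Nelder-Mead',options=dict(initial_simplex=[x0]+[x0+d for d in np.diag([.006,.006,.006,.08,.08])],maxiter=500))
        if o is None or k.fun<o.fun:o=k
    t,a=ta(o.x);print(col,o.x.round(3),'lean',np.degrees(np.arccos(a[2])).round(1),'iou',[round(iou(c,M[c],t,a),2) for c in M],'top',(t+a*.165).round(3))
E
python3 - <<'E'
from h import *
stand('blue',0);stand('red',.055)
E
```

```text
blue wrist 506 306 325 170 202 [313. 197.]
blue scene 146 334 344 166 193 [341. 183.]
blue side 72 287 293 203 218 [289. 211.]
blue [ 0.     0.022  0.01  -0.01  -0.496] lean 29.7 iou [np.float64(0.81), np.float64(0.71), np.float64(0.65)] top [ 0.423 -0.05   0.154]
red wrist 301 301 319 227 247 [314. 245.]
red scene 161 343 354 175 203 [352. 192.]
red side 47 285 290 194 208 [285. 202.]
red [ 0.004  0.075  0.009 -0.004 -0.484] lean 29.0 iou [np.float64(0.84), np.float64(0.73), np.float64(0.44)] top [0.441 0.003 0.154]
```

Both standing probes lean about 27–29°, too close to the 28.6° limit. I'll regrip each one, turn it upright and set its tip in the bay's middle, red first.

```bash
python3 - <<'E'
from h import *
go([.4442,.0157,.077],-104)
E
```

```text
shift [-6.35 -0.49 18.68] turn 0.0 at [ 0.4241 -0.0447  0.2638] yaw -103.99
```

Call:
send_rows --commands '[-3,-0.5,0,0,-6.3,-0.5,2,0,-6.3,-0.5,7,0,-6.3,-0.5,12,0,-6.3,-0.5,16,0,-6.3,-0.5,18.6,0,-6.3,-0.5,18.6,0,-6.3,-0.5,18.6,0]'

```text
t: 48.2
ee_pos: [0.4443, 0.0152, 0.0784]
orientation: [180.0, 0.0, -104.0]
contact_force: [-0.2, -0.3, 1.2]
opening: 0.503
grasp_force: 0.0
```

Call:
send_rows --commands '[0,0,0,0,0,0,0,0,0,0,0,0,0,0,0,0,0,0,0,0,0,0,0,0,0,0,0,0,0,0,0,0]' --jaw 5

```text
t: 49.0
ee_pos: [0.4459, 0.0148, 0.0795]
orientation: [-179.8, 0.0, -104.0]
contact_force: [-1.0, -0.7, 6.0]
opening: 0.19
grasp_force: 58.5
```

Call:
send_rows --commands '[-0.6,0,-0.4,0,-1.4,0,-0.8,0,-2.2,0,-1.2,0,-3,0,-1.5,0,-3.8,0,-1.7,0,-4.6,0,-1.9,0,-5.4,0,-2,0,-6.2,0,-2,0]'

```text
t: 49.8
ee_pos: [0.4594, 0.076, 0.0981]
orientation: [-180.0, -0.0, -104.0]
contact_force: [0.2, -2.2, 0.1]
opening: 0.193
grasp_force: 58.2
```

Call:
send_rows --commands '[-0.4,0,0,0,-0.4,0,0,0,0,0,0,0,0.6,0,0,0,1.2,0,0,0,1.7,0,0,0,1.7,0,0,0,1.7,0,0,0]'

```text
t: 50.6
ee_pos: [0.4551, 0.0586, 0.098]
orientation: [-180.0, 0.0, -104.0]
contact_force: [-0.6, -1.0, -0.1]
opening: 0.19
grasp_force: 58.2
```

```bash
python3 - <<'E'
from h import *
s=r.get_state();print(s['t'],s['contact_force'])
L={}
t,Rt=pose();print(t,pix('scene',t+[0,0,.082]),pix('side',t+[0,0,.082]),'bay',(H+hy*.055))
for c in('scene','side'):
    r.snapshot(c)
    for d in r.trace(c,'probe_red')[:2]:
        m=np.array(d['pixels']);v,u=np.nonzero(m);print(c,m.sum(),[(y,u[v==y].mean().round(1)) for y in range(v.min(),v.max()+1,5)])
E
```

```text
50.6 [-0.60628791 -1.00742445 -0.1343813 ]
[0.45513183 0.05863127 0.09804957] [358.53614651 175.74379998] [283.63632203 178.63498948] bay [0.45211 0.06145]
scene 468 [(217, np.float64(294.0)), (222, np.float64(297.5)), (227, np.float64(303.5)), (232, np.float64(312.5)), (237, np.float64(321.0)), (242, np.float64(328.0)), (247, np.float64(334.5))]
scene 83 [(192, np.float64(356.0)), (197, np.float64(355.0)), (202, np.float64(354.5))]
```

Call:
send_rows --commands '[0,0,0.3,0,0,0,0.5,0,0,0,0.8,0,0,0,1.0,0,0,0,1.0,0,0,0,1.0,0,0,0,1.0,0,0,0,1.0,0]'

```text
t: 51.6
ee_pos: [0.4566, 0.0587, 0.0908]
orientation: [-179.8, 0.0, -104.0]
contact_force: [-3.5, -0.5, 20.8]
opening: 0.192
grasp_force: 61.6
```

Call:
send_rows --commands '[0,0,0,0,0,0,0,0,0,0,0,0,0,0,-1,0,0,0,-5,0,0,0,-10,0,0,0,-14,0,0,0,-18,0]' --jaw 50

```text
t: 52.4
ee_pos: [0.4549, 0.0589, 0.2704]
orientation: [-180.0, 0.0, -104.0]
contact_force: [0.5, 0.4, 0.1]
opening: 0.503
grasp_force: 0.0
```

```bash
python3 - <<'E'
from h import *
stand('red',.055);stand('blue',0)
go([.4246+.242*.496*.027-.0,-.050+.97*.496*.027,.077],-104)
E
```

```text
red wrist 623 297 320 119 155 [323. 143.]
red scene 165 343 353 175 202 [352. 192.]
red side 60 286 292 190 205 [285. 202.]
red [ 0.007  0.067  0.007  0.036 -0.378] lean 22.3 iou [np.float64(0.87), np.float64(0.77), np.float64(0.49)] top [0.453 0.009 0.159]
blue wrist 1096 316 336 38 100 [320.  87.]
blue scene 141 334 344 166 193 [341. 183.]
blue side 68 288 293 203 218 [289. 211.]
blue [ 0.004  0.021  0.01  -0.054 -0.489] lean 29.5 iou [np.float64(0.7), np.float64(0.69), np.float64(0.57)] top [ 0.419 -0.049  0.154]
shift [ 9.95  0.26 18.99] turn 0.0 at [0.4544 0.0589 0.2669] yaw -103.99
```

Red now stands at about 22°, no longer hooked on the divider. I'll regrip blue, lift it to free its shoulder from the divider, turn it to about 20° and seat it on the floor.

Call:
send_rows --commands '[5,0.4,0,0,9.9,0.4,0,0,9.9,0.4,4,0,9.9,0.4,9,0,9.9,0.4,14,0,9.9,0.4,18.8,0,9.9,0.4,18.8,0,9.9,0.4,18.8,0]'

```text
t: 53.5
ee_pos: [0.4257, -0.0358, 0.0793]
orientation: [179.8, 0.0, -104.0]
contact_force: [0.0, -0.1, 0.7]
opening: 0.501
grasp_force: 0.0
```

Call:
send_rows --commands '[0,0,0,0,0,0,0,0,0,0,0,0,0,0,0,0,0,0,0,0,0,0,0,0,0,0,-0.8,0,0,0,-1.6,0]' --jaw 5

```text
t: 54.3
ee_pos: [0.427, -0.0361, 0.0967]
orientation: [180.0, 0.0, -104.0]
contact_force: [-0.2, -0.2, 0.1]
opening: 0.189
grasp_force: 58.3
```

Call:
send_rows --commands '[-0.7,0,0,0,-1.4,0,0,0,-2.1,0,0,0,-2.4,0,0,0,-2.4,0,0.6,0,-2.4,0,1.2,0,-2.4,0,1.6,0,-2.4,0,1.6,0]'

```text
t: 55.1
ee_pos: [0.4386, -0.0158, 0.0846]
orientation: [-179.3, -0.1, -104.1]
contact_force: [-2.1, -9.0, 32.2]
opening: 0.185
grasp_force: 60.4
```

Call:
send_rows --commands '[0,0,-0.6,0,0,0,-0.6,0,0,0,-0.6,0,0,0,-0.6,0,0,0,-0.6,0,0,0,-0.6,0,0,0,-0.6,0,0,0,-0.6,0]'

```text
t: 55.9
ee_pos: [0.4338, -0.013, 0.0861]
orientation: [-179.9, 0.0, -104.0]
contact_force: [0.1, -2.2, 7.8]
opening: 0.187
grasp_force: 59.4
```

Call:
send_rows --commands '[0,0,0,0,0,0,0,0,0,0,0,0,0,0,0,0,0.2,0,-3,0,1,0,-8,0,2,0,-13,0,2,0,-18,0]' --jaw 50

```text
t: 56.7
ee_pos: [0.4275, -0.0327, 0.2658]
orientation: [179.9, 0.0, -104.0]
contact_force: [0.2, -0.2, 0.3]
opening: 0.502
grasp_force: 0.0
```

```bash
python3 - <<'E'
from h import *
s=r.get_state();print(s['t'],s['contact_force'])
stand('red',.055);stand('blue',0)
go([.5194,.2926,.30],-146.6)
E
```

```text
56.7 [ 0.16191155 -0.21677978  0.25922757]
red wrist 337 294 315 225 244 [320. 230.]
red scene 159 343 353 175 202 [352. 192.]
red side 52 287 292 191 203 [285. 202.]
red [ 0.009  0.072  0.008  0.035 -0.401] lean 23.7 iou [np.float64(0.88), np.float64(0.72), np.float64(0.43)] top [0.454 0.01  0.159]
blue wrist 550 312 331 155 189 [317. 184.]
blue scene 141 335 344 166 193 [341. 183.]
blue side 69 288 293 203 218 [289. 211.]
blue [ 0.005  0.023  0.011 -0.068 -0.514] lean 31.2 iou [np.float64(0.69), np.float64(0.69), np.float64(0.57)] top [ 0.418 -0.05   0.152]
shift [-33.73  -1.06  -3.68] turn 42.6 at [ 0.4276 -0.0321  0.2632] yaw -103.98
```

Blue still reads too far over. I'll regrip it, turn it to about 18° against the wall, then shift the tip back to mid-bay before seating it.

Call:
send_rows --commands '[0.4,0,4,0,0.4,0,9,0,0.4,0,14,0,0.4,0,18.5,0,0.4,0,18.5,0,0.4,0,18.5,0,0.4,0,18.5,0,0.4,0,18.5,0]'

```text
t: 57.8
ee_pos: [0.4295, -0.0368, 0.0817]
orientation: [-179.7, -0.0, -104.0]
contact_force: [0.1, 0.4, 0.9]
opening: 0.503
grasp_force: 0.0
```

Call:
send_rows --commands '[0,0,0,0,0,0,0,0,0,0,0,0,0,0,0,0,0,0,0,0,0,0,0,0,0,0,-0.8,0,0,0,-1.6,0]' --jaw 5

```text
t: 58.6
ee_pos: [0.4268, -0.036, 0.0957]
orientation: [179.9, 0.0, -104.0]
contact_force: [-0.6, 0.5, 0.7]
opening: 0.191
grasp_force: 58.9
```

Call:
send_rows --commands '[-0.7,0,0,0,-1.4,0,0,0,-2.1,0,0,0,-2.8,0,0,0,-3.2,0,0,0,-3.2,0,0,0,-2.6,0,0,0,-1.8,0,0,0]'

```text
t: 59.4
ee_pos: [0.4315, -0.0184, 0.0951]
orientation: [180.0, 0.1, -103.9]
contact_force: [0.4, -0.4, -1.0]
opening: 0.188
grasp_force: 58.4
```

Call:
send_rows --commands '[0,0,0.3,0,0,0,0.6,0,0,0,0.9,0,0,0,1.1,0,0,0,1.3,0,0,0,1.3,0,0,0,1.3,0,0,0,1.3,0]'

```text
t: 60.2
ee_pos: [0.4342, -0.0215, 0.0869]
orientation: [-179.6, -0.3, -104.0]
contact_force: [-8.3, -6.4, 34.8]
opening: 0.189
grasp_force: 64.6
```

Call:
send_rows --commands '[0,0,-0.6,0,0,0,-0.6,0,0,0,-0.6,0,0,0,-0.6,0,0,0,-0.6,0,0,0,-0.6,0,0,0,-0.6,0,0,0,-0.6,0]'

```text
t: 61.0
ee_pos: [0.4322, -0.019, 0.0884]
orientation: [-180.0, -0.0, -104.0]
contact_force: [0.2, -1.8, 5.5]
opening: 0.193
grasp_force: 60.5
```

Call:
send_rows --commands '[0,0,0,0,0,0,0,0,0,0,0,0,0,0,0,0,0.2,0,-3,0,1,0,-8,0,2,0,-13,0,2,0,-18,0]' --jaw 50

```text
t: 61.8
ee_pos: [0.4261, -0.0386, 0.2683]
orientation: [180.0, -0.0, -104.0]
contact_force: [1.8, 0.7, 0.1]
opening: 0.496
grasp_force: 0.0
```

```bash
python3 - <<'E'
from h import *
s=r.get_state();print(s['t'],s['contact_force'])
stand('blue',0)
go([.5194,.2926,.30],-146.6)
E
```

```text
61.8 [1.76538676 0.74179127 0.14664106]
blue wrist 527 304 323 163 195 [320. 187.]
blue scene 139 334 343 167 193 [341. 183.]
blue side 73 288 294 203 218 [289. 211.]
blue [ 0.006  0.019  0.008 -0.007 -0.468] lean 27.9 iou [np.float64(0.89), np.float64(0.65), np.float64(0.65)] top [ 0.429 -0.05   0.154]
shift [-34.35  -0.76  -2.98] turn 42.6 at [ 0.4289 -0.0388  0.2702] yaw -104.0
```

Call:
send_rows --commands '[-5,0,-1.5,6,-9.7,0,-3,12,-14.5,-0.2,-3,18,-19,-0.4,-3,24,-24,-0.6,-3,30,-29,-0.8,-3,36,-34,-0.8,-3,42.6,-34.3,-0.8,-3,42.6]'

```text
t: 62.75
ee_pos: [0.5173, 0.2977, 0.2929]
orientation: [179.9, -0.2, -146.4]
contact_force: [0.9, -0.4, -0.3]
opening: 0.5
grasp_force: 0.0
```

```bash
python3 - <<'E'
from h import *
s=r.get_state();print(s['t'],s['ee_pos'])
ld=np.array([-.8348,-.5505,0]);ax=.5*ld+np.array([0,0,.866])
tip0=np.array([.5194,.2926,0])-ld*.069;tip0[2]=.037
M={}
for c in('wrist','scene','side'):
    mm=comp(colmask(r.snapshot(c),'yellow'),pix(c,tip0+ax*.125),20);M[c]=mm
    v,u=np.nonzero(mm);print(c,mm.sum(),u.min(),u.max(),v.min(),v.max(),pix(c,tip0+ax*.125).round(),'iou',round(iou(c,mm,tip0,ax),2))
f=lambda q:-iou('wrist',M['wrist'],np.array([q[0],q[1],.037]),ax)
x0=tip0[:2];o=minimize(f,x0,method='Nelder-Mead',options=dict(initial_simplex=[x0,x0+[.006,0],x0+[0,.006]],xatol=2e-4,fatol=1e-3))
b=o.x+ld[:2]*.069;print('wrist only',o.fun,b)
def ta(q):
    a=np.array([*(ld[:2]*q[3]+np.array([-ld[1],ld[0]])*q[4]),0]);a[2]=np.sqrt(1-a[0]**2-a[1]**2);return np.array(q[:3]),a
g=lambda q:-sum(iou(c,M[c],*ta(q)) for c in M)
x0=np.array([*tip0,.5,0]);o=minimize(g,x0,method='Nelder-Mead',options=dict(initial_simplex=[x0]+[x0+d for d in np.diag([.006,.006,.006,.08,.08])],maxiter=500))
t,a=ta(o.x);print('free',o.x.round(3),'lean',np.degrees(np.arccos(a[2])),'top',t+a*.165,[round(iou(c,M[c],t,a),2) for c in M])
go([*b,.104],-146.6)
E
```

```text
62.75 [0.51725753 0.2976673  0.29286124]
wrist 561 299 317 161 196 [311. 182.] iou 0.72
scene 234 413 423 222 253 [418. 238.] iou 0.71
side 38 270 277 150 159 [274. 156.] iou 0.38
wrist only -0.8525835866261399 [0.52058652 0.28708779]
free [0.579 0.33  0.038 0.518 0.013] lean 31.194626949284668 top [0.50876972 0.2809782  0.178714  ] [np.float64(0.8), np.float64(0.69), np.float64(0.4)]
shift [-1.000e-02 -6.800e-01  1.911e+01] turn 0.1 at [0.5167 0.2927 0.2951] yaw -146.48
```

The blue fit points to the handle's shoulder catching on the holder's +x wall: contact came about 8 mm high, with the force toward −x. I'll go back and reseat blue shifted toward the holder's −x.

```bash
python3 - <<'E'
from h import *
go([.4268,-.036,.26],-104)
E
```

```text
shift [ 25.65 -22.44   3.51] turn -42.5 at [0.5167 0.2927 0.2951] yaw -146.48
```

Call:
send_rows --commands '[3,-3,0,-6,6.5,-6,0,-12,10,-9,0,-18,13.5,-12,0,-24,17,-15,0,-30,20.5,-18,1,-36,24,-21,2,-42.5,25.7,-22.3,3.3,-42.5]'

```text
t: 63.7
ee_pos: [0.4235, -0.0387, 0.264]
orientation: [-179.9, -0.1, -104.2]
contact_force: [-0.8, 0.4, 0.5]
opening: 0.499
grasp_force: 0.0
```

```bash
python3 - <<'E'
from h import *
stand('red',.055);stand('blue',0)
go([.4268,-.036,.077],-104)
E
```

```text
red wrist 340 292 314 228 248 [312. 242.]
red scene 159 343 353 175 202 [352. 192.]
red side 56 287 292 191 206 [285. 202.]
red [ 0.006  0.069  0.008  0.023 -0.406] lean 24.0 iou [np.float64(0.88), np.float64(0.73), np.float64(0.46)] top [0.448 0.007 0.159]
blue wrist 543 301 320 162 195 [313. 189.]
blue scene 141 334 343 167 193 [341. 183.]
blue side 74 288 294 203 218 [289. 211.]
blue [ 0.003  0.023  0.009 -0.007 -0.498] lean 29.8 iou [np.float64(0.81), np.float64(0.69), np.float64(0.67)] top [ 0.427 -0.049  0.152]
shift [ 0.09 -0.13 18.74] turn -0.1 at [ 0.4258 -0.0348  0.2644] yaw -104.1
```

Call:
send_rows --commands '[0.1,0,4,0,0.1,0,9,0,0.1,0,14,0,0.1,0,18.6,0,0.1,0,18.6,0,0.1,0,18.6,0,0.1,0,18.6,0,0.1,0,18.6,0]'

```text
t: 64.8
ee_pos: [0.4281, -0.0363, 0.0804]
orientation: [-179.7, -0.0, -104.1]
contact_force: [0.9, -0.1, 1.7]
opening: 0.497
grasp_force: 0.0
```

Call:
send_rows --commands '[0,0,0,0,0,0,0,0,0,0,0,0,0,0,0,0,0,0,0,0,0,0,-0.6,0,0,0,-1.2,0,0,0.4,-1.8,0]' --jaw 5

```text
t: 65.6
ee_pos: [0.4217, -0.035, 0.0962]
orientation: [180.0, 0.0, -104.1]
contact_force: [-0.1, 0.1, -0.6]
opening: 0.194
grasp_force: 58.6
```

Call:
send_rows --commands '[-0.7,0.4,0,0,-1.4,0.4,0,0,-2.1,0.4,0,0,-2.8,0.4,0,0,-3.4,0.4,0,0,-3.4,0.4,0,0,-2.6,0.4,0,0,-2.2,0.4,0,0]'

```text
t: 66.4
ee_pos: [0.4227, -0.0124, 0.0955]
orientation: [179.9, 0.1, -104.1]
contact_force: [-0.4, 0.3, -0.8]
opening: 0.187
grasp_force: 58.4
```

Call:
send_rows --commands '[0,0,0.3,0,0,0,0.6,0,0,0,0.9,0,0,0,1.1,0,0,0,1.2,0,0,0,1.2,0,0,0,1.2,0,0,0,1.2,0]'

```text
t: 67.2
ee_pos: [0.4244, -0.0139, 0.0864]
orientation: [-179.8, -0.1, -104.1]
contact_force: [-6.3, -3.1, 22.3]
opening: 0.189
grasp_force: 61.1
```

The arm-height readings settle it. Floor contact at 0.0875–0.091 m TCP height, against the regrip height, gives a resting lean of about 23–25°, inside the limit. I'll release blue and go for yellow.

Call:
send_rows --commands '[0,0,-0.5,0,0,0,-0.5,0,0,0,-0.5,0,0,0,-0.5,0,0,0,-0.5,0,0,0,-0.5,0,0,0,-0.5,0,0,0,-0.5,0]'

```text
t: 68.0
ee_pos: [0.4231, -0.0126, 0.0887]
orientation: [180.0, 0.0, -104.1]
contact_force: [0.6, 0.6, -0.8]
opening: 0.193
grasp_force: 59.3
```

Call:
send_rows --commands '[0,0,0,0,0,0,0,0,0,0,0,0,0,0,0,0,0.2,0,-3,0,1,0,-8,0,2,0,-13,0,2,0,-18,0]' --jaw 50

```text
t: 68.8
ee_pos: [0.4176, -0.0325, 0.269]
orientation: [180.0, -0.0, -104.1]
contact_force: [0.9, 0.4, 0.2]
opening: 0.498
grasp_force: 0.0
```

```bash
python3 - <<'E'
from h import *
stand('red',.055);stand('blue',0)
go([.5200,.2900,.29],-146.6)
E
```

```text
red wrist 362 284 307 224 243 [311. 231.]
red scene 154 342 353 175 202 [352. 192.]
red side 53 287 292 191 202 [285. 202.]
red [ 0.006  0.069  0.013  0.049 -0.406] lean 24.1 iou [np.float64(0.86), np.float64(0.69), np.float64(0.43)] top [0.453 0.007 0.164]
blue wrist 529 311 329 157 190 [307. 185.]
blue scene 90 337 343 166 190 [341. 183.]
blue side 70 285 290 204 218 [289. 211.]
blue [-0.003  0.024  0.013 -0.072 -0.51 ] lean 31.0 iou [np.float64(0.68), np.float64(0.44), np.float64(0.57)] top [ 0.41  -0.047  0.154]
shift [-33.7   -2.1   -2.38] turn 42.5 at [ 0.4177 -0.0318  0.2662] yaw -104.08
```

Call:
send_rows --commands '[-5,-0.5,-1,6,-9.7,-1,-2,12,-14.5,-1.4,-2.4,18,-19,-1.8,-2.4,24,-24,-2,-2.4,30,-29,-2.1,-2.4,36,-33,-2.1,-2.4,42.5,-33.7,-2.1,-2.4,42.5]'

```text
t: 69.9
ee_pos: [0.52, 0.2935, 0.2876]
orientation: [179.9, -0.2, -146.4]
contact_force: [0.6, 0.7, -0.4]
opening: 0.504
grasp_force: 0.0
```

Call:
send_rows --commands '[0,0,1,0,0,0,1,0,0,0,1,0,0,0,1,0,0,0,1,0,0,0,1,0,0,0,1,0,0,0,1,0]'

```text
t: 70.7
ee_pos: [0.5207, 0.2896, 0.2814]
orientation: [-180.0, 0.0, -146.6]
contact_force: [-0.1, 0.2, -0.3]
opening: 0.502
grasp_force: 0.0
```

```bash
python3 - <<'E'
from h import *
s=r.get_state();print(s['t'],s['ee_pos'])
ld=np.array([-.8348,-.5505,0]);ax=.5*ld+np.array([0,0,.866])
tip0=np.array([.5194,.2926,0])-ld*.069;tip0[2]=.037
mm=comp(colmask(r.snapshot('wrist'),'yellow'),pix('wrist',tip0+ax*.125),20)
f=lambda q:-iou('wrist',mm,np.array([q[0],q[1],.037]),ax)
x0=tip0[:2];o=minimize(f,x0,method='Nelder-Mead',options=dict(initial_simplex=[x0,x0+[.006,0],x0+[0,.006]],xatol=2e-4,fatol=1e-3))
b=o.x+ld[:2]*.069;print(o.fun,b);go([*b,.104],-146.6)
E
```

```text
70.7 [0.52072608 0.28961014 0.28142756]
-0.8301886792452831 [0.52004817 0.29225022]
shift [-0.09  0.25 17.73] turn 0.0 at [0.5207 0.2897 0.2813] yaw -146.59
```

Call:
send_rows --commands '[-0.1,0.2,4,0,-0.1,0.2,8,0,-0.1,0.2,12,0,-0.1,0.2,15,0,-0.1,0.2,17.7,0,-0.1,0.2,17.7,0,-0.1,0.2,17.7,0,-0.1,0.2,17.7,0]'

```text
t: 71.55
ee_pos: [0.5217, 0.2925, 0.1062]
orientation: [-180.0, 0.2, -146.6]
contact_force: [0.3, 0.4, 0.6]
opening: 0.503
grasp_force: 0.0
```

Call:
send_rows --commands '[0,0,0,0,0,0,0,0,0,0,0,0,0,0,0,0,0,0,0,0,0,0,0,0,0,0,0,0,0,0,0,0]' --jaw 5

```text
t: 72.35
ee_pos: [0.5214, 0.2925, 0.106]
orientation: [-180.0, 0.2, -146.6]
contact_force: [-0.8, -0.7, 5.9]
opening: 0.189
grasp_force: 58.4
```

Call:
send_rows --commands '[0,0,-1,0,0,0,-3,0,0,0,-6,0,0,0,-10,0,0,0,-14,0,0,0,-17,0,0,0,-17,0,0,0,-17,0]'

```text
t: 73.15
ee_pos: [0.5207, 0.2921, 0.2751]
orientation: [-180.0, 0.1, -146.6]
contact_force: [0.0, 0.6, -2.1]
opening: 0.192
grasp_force: 58.6
```

```bash
python3 - <<'E'
from h import *
s=r.get_state();print(s['t'],s['ee_pos'],s['contact_force'],s['opening'])
held('yellow')
t,Rt=pose();print(pix('scene',t+Rt.apply([-.0667,0,.071])),pix('side',t+Rt.apply([-.0667,0,.071])))
go([.5749,-.2260,.19],-146.5)
E
```

```text
73.15 [0.52072311 0.29208035 0.27512645] [ 0.02968307  0.5892302  -2.14183963] 0.19187274037266822
scene 0.58 578 low [421.4 235.1] high [433.3 156.7] tcp [426.9 189.5]
scene 0.18 185 low [351.1 204.2] high [344.  174.8] tcp [426.9 189.5]
side 0.37 1189 low [370.8 258.9] high [317.2 181.5] tcp [270.7 124.9]
side 0.35 516 low [381.3 246.4] high [348.7 229.6] tcp [270.7 124.9]
[421.99036775 234.84194716] [281.25690671 137.2546642 ]
shift [ 23.89 -46.26   8.27] turn -0.1 at [0.5196 0.2917 0.2727] yaw -146.59
```

Call:
send_rows --commands '[2,-4.2,0,0,4,-8.4,0,0,6,-12.6,0,0,8,-16.8,0,0,10,-21,0,0,12,-25,0,0,14,-29,0,0,16,-33,0,0]'

```text
t: 74.2
ee_pos: [0.568, -0.0733, 0.2733]
orientation: [179.9, -0.0, -146.6]
contact_force: [0.4, 0.1, -0.3]
opening: 0.187
grasp_force: 58.7
```

Call:
send_rows --commands '[2,-4,0,0,4,-8,2,0,6,-11,5,0,7.9,-13.3,8.2,0,7.9,-13.3,8.2,0,7.9,-13.3,8.2,0,7.9,-13.3,8.2,0,7.9,-13.3,8.2,0]'

```text
t: 75.0
ee_pos: [0.5767, -0.2253, 0.1937]
orientation: [-179.9, 0.1, -146.5]
contact_force: [0.1, 0.4, -0.1]
opening: 0.19
grasp_force: 58.7
```

```bash
python3 - <<'E'
from h import *
held('yellow')
t,Rt=pose();print(pix('scene',t+Rt.apply([-.0667,0,.071])),pix('side',t+Rt.apply([-.0667,0,.071])))
go([.5749,-.2260,.111],-146.5);s=r.get_state();print(s['t'],s['opening'])
E
```

```text
scene 0.6 239 low [249.9 182.1] high [254.3 126. ] tcp [255.2 149.8]
side 0.56 155 low [373.6 216.1] high [366.9 183.8] tcp [367.2 206.3]
side 0.16 808 low [296.6 248.9] high [278.5 199.5] tcp [367.2 206.3]
[249.58283675 182.92749467] [373.03253632 215.41306174]
shift [0.14 0.04 8.19] turn -0.0 at [ 0.5763 -0.2256  0.1929] yaw -146.53
75.25 0.1873595650369457
```

Call:
send_rows --commands '[0.2,0,2,0,0.2,0,4,0,0.2,0,6,0,0.2,0,8,0,0.2,0,8.2,0,0.2,0,8.2,0,0.2,0,8.2,0,0.2,0,8.2,0]'

```text
t: 76.05
ee_pos: [0.5749, -0.2276, 0.1116]
orientation: [-179.9, 0.1, -146.6]
contact_force: [-0.2, 0.8, -0.1]
opening: 0.193
grasp_force: 59.0
```

```bash
python3 - <<'E'
from h import *
s=r.get_state();print(s['t'],s['ee_pos'],s['contact_force'])
held('yellow')
E
```

```text
76.05 [ 0.57493313 -0.22763153  0.11160316] [-0.24970148  0.75363899 -0.14245664]
scene 0.67 228 low [252.1 201.1] high [255.9 151. ] tcp [256.8 174. ]
side 0.57 125 low [371.1 236.2] high [364.5 211.1] tcp [365.2 230.7]
```

Call:
send_rows --commands '[0,0,0,0,0,0,0,0,0,0,0,0,0,0,0,0,0,0,-3,0,0,0,-7,0,0,0,-11,0,0,0,-15,0]'

```text
t: 77.1
ee_pos: [0.5739, -0.2271, 0.2617]
orientation: [180.0, 0.0, -146.6]
contact_force: [0.7, -0.5, -0.3]
opening: 0.191
grasp_force: 58.9
```

```bash
python3 - <<'E'
from h import *
# hover for -y bay: tip at bay(-.055) -.020 -> TCP
h=H+hy*(-.055-.020-.0665)-hx*.003;print(h)
go([*h,.222],-104)
E
```

```text
[ 0.401647 -0.128429]
shift [ 8.94 17.72  3.97] turn -42.6 at [ 0.5739 -0.2271  0.2617] yaw -146.59
```

Call:
send_rows --commands '[1,3,0,-8,2.5,6,0,-16,4,9,0,-24,6,13,0,-32,8,16,0,-40,8.9,17.7,2,-42.6,8.9,17.7,4,-42.6,8.9,17.7,4,-42.6]'

```text
t: 77.9
ee_pos: [0.4006, -0.1275, 0.2186]
orientation: [179.8, 0.0, -104.0]
contact_force: [-1.0, 1.0, -0.8]
opening: 0.19
grasp_force: 58.8
```

Call:
send_rows --commands '[-1.1,0,2.5,0,-2.3,0,5,0,-2.7,0,7,0,-3.2,0,9,0,-3.2,0,10.4,0,-3.2,0,10.4,0,-3.2,0,10.4,0,-3.2,0,10.4,0]'

```text
t: 78.7
ee_pos: [0.4112, -0.098, 0.1174]
orientation: [-179.9, -0.0, -104.0]
contact_force: [-0.8, -1.4, -0.4]
opening: 0.195
grasp_force: 58.9
```

Call:
send_rows --commands '[-0.5,0,0,0,-1,0,0,0,-1.5,0,0,0,-2,0,0,0,-2.6,0,0,0,-2.9,0,0,0,-2.9,0,0,0,-2.9,0,0,0]'

```text
t: 79.5
ee_pos: [0.4175, -0.0691, 0.1162]
orientation: [-180.0, 0.0, -104.0]
contact_force: [-0.6, -3.1, -0.3]
opening: 0.191
grasp_force: 59.5
```

Call:
send_rows --commands '[0.4,0,0.3,0,0.8,0,0.8,0,0.8,0,1.3,0,0.8,0,1.8,0,0.8,0,2.3,0,0.8,0,2.7,0,0.8,0,2.7,0,0.8,0,2.7,0]'

```text
t: 80.3
ee_pos: [0.415, -0.0766, 0.089]
orientation: [180.0, 0.0, -104.0]
contact_force: [-0.8, 2.1, -0.7]
opening: 0.193
grasp_force: 58.8
```

Call:
send_rows --commands '[0,0,0.2,0,0,0,0.4,0,0,0,0.4,0,0,0,0.4,0,0,0,0.4,0,0,0,0.4,0,0,0,0.4,0,0,0,0.4,0]'

```text
t: 81.1
ee_pos: [0.4162, -0.0761, 0.0853]
orientation: [-179.9, 0.2, -103.9]
contact_force: [3.2, 5.7, -0.6]
opening: 0.192
grasp_force: 58.6
```

Call:
send_rows --commands '[-0.4,0,0,0,-0.4,0,0.3,0,-0.4,0,0.6,0,-0.4,0,0.6,0,-0.4,0,0.6,0,-0.4,0,0.6,0,-0.4,0,0.6,0,-0.4,0,0.6,0]'

```text
t: 81.9
ee_pos: [0.4179, -0.0757, 0.0824]
orientation: [-179.7, -0.3, -104.0]
contact_force: [-4.1, -2.7, 23.8]
opening: 0.195
grasp_force: 61.7
```

Floor contact at 24 N. I'll back off slightly, release and lift away.

Call:
send_rows --commands '[0,0,-0.5,0,0,0,-0.5,0,0,0,-0.5,0,0,0,-0.5,0,0,0,-0.5,0,0,0,-0.5,0,0,0,-0.5,0,0,0,-0.5,0]'

```text
t: 82.7
ee_pos: [0.416, -0.073, 0.084]
orientation: [180.0, 0.0, -104.0]
contact_force: [-0.0, 0.2, -0.3]
opening: 0.189
grasp_force: 59.3
```

Call:
send_rows --commands '[0,0,0,0,0,0,0,0,0,0,0,0,0,0,0,0,0.2,0,-3,0,1,0,-8,0,2,0,-13,0,2,0,-18,0]' --jaw 50

```text
t: 83.5
ee_pos: [0.4108, -0.093, 0.2644]
orientation: [180.0, -0.0, -104.0]
contact_force: [1.7, -0.4, 0.3]
opening: 0.498
grasp_force: 0.0
```

```bash
python3 - <<'E'
from h import *
s=r.get_state();print(s['t'],s['ee_pos'])
for n,b in(('red',.055),('blue',0),('yellow',-.055)): stand(n,b)
E
```

```text
83.5 [ 0.41075255 -0.09302237  0.26438308]
red wrist 463 293 314 273 303 [318. 281.]
red scene 158 342 353 175 202 [352. 192.]
red side 57 287 293 191 203 [285. 202.]
red [ 0.009  0.071  0.012  0.037 -0.412] lean 24.4 iou [np.float64(0.93), np.float64(0.71), np.float64(0.47)] top [0.454 0.007 0.162]
blue wrist 310 319 336 220 241 [315. 240.]
blue scene 90 337 343 166 190 [341. 183.]
blue side 65 285 290 204 218 [289. 211.]
blue [ 0.004  0.019  0.009 -0.109 -0.485] lean 29.8 iou [np.float64(0.63), np.float64(0.45), np.float64(0.54)] top [ 0.41  -0.048  0.152]
yellow wrist 400 306 325 181 206 [312. 192.]
yellow scene 137 327 336 159 185 [330. 175.]
yellow side 84 290 296 209 224 [293. 220.]
yellow [ 0.    -0.032  0.008 -0.018 -0.419] lean 24.8 iou [np.float64(0.83), np.float64(0.7), np.float64(0.65)] top [ 0.412 -0.089  0.158]
```

Red and yellow lean about 23–24°, but blue still leans about 4–5° more, with its shoulder caught on the divider. I'll reseat blue the way yellow was done: about 21° lean, pressed to the floor, then released without lifting.

```bash
python3 - <<'E'
from h import *
go([.4165,-.036,.078],-104)
E
```

```text
shift [-5.59  0.77 18.31] turn 0.0 at [ 0.4105 -0.0921  0.2611] yaw -103.98
```

Call:
send_rows --commands '[-4,0.8,0,0,-5.6,0.8,4,0,-5.6,0.8,9,0,-5.6,0.8,14,0,-5.6,0.8,18.2,0,-5.6,0.8,18.2,0,-5.6,0.8,18.2,0,-5.6,0.8,18.2,0]'

```text
t: 84.75
ee_pos: [0.4189, -0.0368, 0.0826]
orientation: [-179.8, 0.0, -104.0]
contact_force: [0.1, -0.5, 0.9]
opening: 0.499
grasp_force: 0.0
```

Call:
send_rows --commands '[0,0,0,0,0,0,0,0,0,0,0,0,0,0,0,0,0,0,0,0,0,0,-0.6,0,0,0,-1.2,0,0,-0.9,-1.8,0]' --jaw 5

```text
t: 85.55
ee_pos: [0.4247, -0.038, 0.0989]
orientation: [179.9, 0.0, -104.0]
contact_force: [-0.3, -0.1, -0.2]
opening: 0.191
grasp_force: 58.5
```

Call:
send_rows --commands '[-0.6,-0.2,0,0,-1.2,-0.2,0,0,-1.7,-0.2,0,0,-1.7,-0.2,0.5,0,-1.7,-0.2,1,0,-1.7,-0.2,1.4,0,-1.7,-0.2,1.4,0,-1.7,-0.2,1.4,0]'

```text
t: 86.35
ee_pos: [0.4324, -0.0237, 0.0859]
orientation: [-179.9, -0.1, -104.0]
contact_force: [-4.5, -6.5, 16.0]
opening: 0.192
grasp_force: 60.7
```

Call:
send_rows --commands '[0,0,-0.6,0,-0.7,0,-0.6,0,-1.3,0,-0.6,0,-1.3,0,-0.2,0,-1.3,0,0.2,0,-1.3,0,0.5,0,-1.3,0,0.5,0,-1.3,0,0.5,0]'

```text
t: 87.15
ee_pos: [0.442, -0.012, 0.0856]
orientation: [-179.1, -0.1, -104.0]
contact_force: [-3.2, -9.0, 36.1]
opening: 0.188
grasp_force: 61.0
```

Call:
send_rows --commands '[0.4,0,0,0,0.8,0,0.1,0,1.2,0,0.3,0,1.5,0,0.4,0,1.5,0,0.4,0,1.5,0,0.4,0,1.5,0,0.4,0,1.5,0,0.4,0]'

```text
t: 87.95
ee_pos: [0.4361, -0.0247, 0.0779]
orientation: [-179.5, 0.1, -104.0]
contact_force: [1.5, -3.9, 13.1]
opening: 0.184
grasp_force: 58.7
```

Call:
send_rows --commands '[0,0,0,0,0,0,0,0,0,0,0,0,0,0,0,0,0.2,0,-3,0,1,0,-8,0,2,0,-13,0,4,0,-18,0]' --jaw 50

```text
t: 88.75
ee_pos: [0.4217, -0.0606, 0.2522]
orientation: [180.0, 0.1, -103.9]
contact_force: [1.6, -0.8, -0.1]
opening: 0.499
grasp_force: 0.0
```

```bash
python3 - <<'E'
from h import *
s=r.get_state();print(s['t'],s['ee_pos'])
for n,b in(('red',.055),('blue',0),('yellow',-.055)): stand(n,b)
go([.515,-.035,.30],89)
E
```

```text
88.75 [ 0.42172608 -0.06064525  0.25217502]
red wrist 417 294 316 250 276 [320. 262.]
red scene 161 343 353 175 202 [352. 192.]
red side 52 286 292 191 206 [285. 202.]
red [ 0.005  0.07   0.007  0.058 -0.414] lean 24.7 iou [np.float64(0.89), np.float64(0.73), np.float64(0.44)] top [0.453 0.006 0.157]
blue wrist 421 307 326 197 223 [317. 216.]
blue scene 129 334 343 167 192 [341. 183.]
blue side 35 289 294 202 212 [289. 211.]
blue [ 0.005  0.017  0.011 -0.035 -0.451] lean 26.9 iou [np.float64(0.85), np.float64(0.61), np.float64(0.25)] top [ 0.424 -0.047  0.158]
yellow wrist 598 308 329 146 180 [315. 163.]
yellow scene 127 327 335 159 185 [330. 175.]
yellow side 82 290 296 209 225 [293. 220.]
yellow [ 0.    -0.031  0.004 -0.019 -0.416] lean 24.6 iou [np.float64(0.88), np.float64(0.64), np.float64(0.63)] top [ 0.412 -0.088  0.154]
shift [-4.74 -8.48 -5.11] turn 167.0 at [ 0.4213 -0.0606  0.2489] yaw -103.96
```

All three now stand at about 23–26°. Next is the release lever.

Call:
send_rows --commands '[-2,-4,-1,0,-4,-8,-1,0,-5.3,-11.5,-1,0,-5.3,-11.5,2,0,-5.3,-11.5,6,0,-5.3,-11.5,9,0,-5.3,-11.5,9,0,-5.3,-11.5,9,0]' --jaw 0

```text
t: 90.0
ee_pos: [0.5459, -0.0372, 0.1601]
orientation: [179.9, 0.0, -104.0]
contact_force: [-0.4, -0.6, -0.1]
opening: 0.001
grasp_force: 0.0
```

```bash
python3 - <<'E'
from h import *
s=r.get_state();print(s['t'],s['ee_pos'],s['opening'])
e=np.array([.5477,-.035,.117]);T={}
for c in('scene','side'):
    m=comp(colmask(r.snapshot(c),'red'),pix(c,e),8);v,u=np.nonzero(m);k=np.c_[u,v];q=k.mean(0)
    w,V=np.linalg.eigh(np.cov(k.T));a=V[:,1]*np.sign(V[1,1]);sp=(k-q)@a;T[c]=(q+a*sp.min())
    print(c,len(u),'high',T[c].round(1),'low',(q+a*sp.max()).round(1),'pred',pix(c,e).round(1))
print('tri',tri(T['side'],T['scene']));go([.545,-.037,.115],-104)
E
```

```text
90.0 [ 0.54590527 -0.03722615  0.16006023] 0.0008038741269124401
scene 113 high [309.8 191.4] low [298.1 211.7] pred [309.  194.7]
side 28 high [320.9 199.1] low [334.2 208.7] pred [323.  200.8]
tri [ 0.54181228 -0.03566339  0.12510623]
shift [-0.    0.28  4.73] turn 0.0 at [ 0.5477 -0.0377  0.1623] yaw -103.97
```

Call:
send_rows --commands '[0,0.2,3,0,0,0.2,6,0,0,0.3,7.5,0,0,0.6,8.3,0,0,0.9,9.1,0,0,1.2,9.9,0,0,1.5,10.7,0,0,1.5,10.7,0]'

```text
t: 90.9
ee_pos: [0.5314, -0.0338, 0.053]
orientation: [179.9, 0.0, -104.0]
contact_force: [-0.2, -0.0, -0.5]
opening: 0.001
grasp_force: 0.0
```

```bash
python3 - <<'E'
from h import *
s=r.get_state();print(s['t'],s['ee_pos'],s['contact_force'])
for c in('scene','side'):
    r.snapshot(c);print(c,[(np.round(d['position'],3).tolist(),round(d['conf'],2)) for d in r.look_for(c,'clamp_handle')[:2]])
E
```

```text
90.9 [ 0.53144003 -0.03379279  0.05295294] [-0.20491907 -0.0249536  -0.53541038]
scene [([0.63, 0.047, 0.156], 0.78), ([0.335, -0.335, 0.039], 0.38)]
side [([0.62, -0.003, 0.098], 0.58)]
```

The clamp has sprung open (the handle is back at z ≈ 0.156). I'll rise and move over the well to check it.

Call:
send_rows --commands '[0,0,-5,0,0,0,-10,0,0,0,-15,-3,4,-4,-15,-6,8,-8,-15,-9,13.2,-13,-15,-13,13.2,-13,-15,-13,13.2,-13,-15,-13]' --jaw 100

```text
t: 91.9
ee_pos: [0.6281, -0.1981, 0.202]
orientation: [-180.0, -0.1, -91.2]
contact_force: [0.7, 0.3, 0.4]
opening: 1.003
grasp_force: 0.0
```

```bash
cat >> h.py <<'E'
def wellpose(cams=('wrist','scene','side'),x0=(.6255,-.1555,-90),z=.01,near=None):
    "fit foot+cup silhouette of well to traced masks"
    M=[]
    def sil(c,q,shape):
        Rm=R.from_euler('z',q[2],degrees=True);m=np.zeros(shape,np.uint8)
        b=np.array([[a,d,h] for a in(-.062,.062) for d in(-.025,.025) for h in(0,.012)])
        th=np.linspace(0,2*np.pi,30);cu=np.vstack([np.c_[.037+.022*np.cos(th),.022*np.sin(th),np.full(30,h)] for h in(.012,.055)])
        for P in(b,cu):
            h=cv2.convexHull(proj(c,Rm.apply(P)+[q[0],q[1],z]).astype(np.float32));cv2.fillConvexPoly(m,np.round(h*16).astype(np.int32),1,shift=4)
        return m>0
    io=lambda a,b:(a&b).sum()/max(1,(a|b).sum())
    for c in cams:
        r.snapshot(c);best=max(((io(sil(c,x0,(400,640)),np.array(d['pixels'])),d) for d in r.trace(c,'well')),key=lambda k:k[0],default=None)
        if best: print(c,'start iou',round(best[0],2)); 
        if best and best[0]>.2: M.append((c,np.array(best[1]['pixels'])))
    f=lambda q:-sum(io(sil(c,(q[0],q[1],q[2]*100),m.shape),m) for c,m in M)
    s=np.array([x0[0],x0[1],x0[2]/100]);o=minimize(f,s,method='Nelder-Mead',options=dict(initial_simplex=[s,s+[.008,0,0],s+[0,.008,0],s+[0,0,.06]],xatol=2e-4,fatol=1e-3))
    q=o.x*[1,1,100];print('well',q.round(4),[round(io(sil(c,q,m.shape),m),2) for c,m in M]);a=np.radians(q[2]);cup=q[:2]+.037*np.array([np.cos(a),np.sin(a)]);print('cup',cup.round(4));return q,cup
E
python3 - <<'E'
from h import *
s=r.get_state();print(s['t'],s['ee_pos'])
q,c=wellpose();go([*c,0.0],q[2])
r.snapshot('side');print([(np.round(d['position'],3).tolist(),round(d['conf'],2)) for d in r.look_for('side','clamp_handle')[:2]])
E
```

```text
91.9 [ 0.62806569 -0.19813929  0.20202099]
wrist start iou 0.84
scene start iou 0.81
side start iou 0.85
well [  0.625   -0.1579 -89.2712] [np.float64(0.81), np.float64(0.83), np.float64(0.89)]
cup [ 0.6255 -0.1949]
shift [ 0.27  0.05 20.41] turn -1.6 at [ 0.626  -0.1922  0.2041] yaw -90.91
[([0.615, 0.026, 0.137], 0.61), ([0.713, -0.315, 0.03], 0.31)]
```

Call:
send_rows --commands '[0.1,0,5,-1,0.1,0,10,-1,0.1,0,15,-1,0.1,0,19,-1,0.1,0,19.7,-1,0.1,0,19.7,-1,0.1,0,19.7,-1,0.1,0,19.7,-1]'

```text
t: 93.1
ee_pos: [0.6287, -0.1954, 0.0098]
orientation: [-179.7, -0.1, -90.0]
contact_force: [-0.1, 0.3, 0.8]
opening: 0.999
grasp_force: 0.0
```

Call:
send_rows --commands '[0,0,0,0,0,0,0,0,0,0,0,0,0,0,0,0,0,0,0,0,0,0,0,0,0,0,0,0,0,0,0,0]' --jaw 30

```text
t: 93.9
ee_pos: [0.6271, -0.1948, 0.0079]
orientation: [-179.9, -0.0, -90.0]
contact_force: [-1.6, 1.1, 6.1]
opening: 0.5
grasp_force: 60.4
```

Call:
send_rows --commands '[0,0,-0.2,0,0,0,-0.5,0,0,0,-0.7,0,0,0,-0.7,0,0,0,-0.7,0,0,0,-0.7,0,0,0,-0.7,0,0,0,-0.7,0]'

```text
t: 94.7
ee_pos: [0.6262, -0.1945, 0.0134]
orientation: [180.0, 0.0, -90.0]
contact_force: [0.7, -0.0, -4.1]
opening: 0.495
grasp_force: 61.1
```

Call:
send_rows --commands '[2,0,0,0,4,0,0,0,6.5,0,0,0,9,0,0,0,11.5,0,0,0,12,0,-2,0,12,0,-5,0,12,0,-7,0]'

```text
t: 95.5
ee_pos: [0.6263, -0.3174, 0.0851]
orientation: [-179.9, -0.1, -90.1]
contact_force: [0.8, -0.8, -2.7]
opening: 0.499
grasp_force: 61.8
```

```bash
python3 - <<'E'
from h import *
s=r.get_state();print(s['t'],s['ee_pos'],s['contact_force'],s['orientation'])
# pad pose by silhouette
M=[]
for c in('scene','side','wrist'):
    r.snapshot(c)
    for d in r.trace(c,'pad'):
        m=np.array(d['pixels']);q=boxiou(c,m,.5235,-.3255,107.3,[.15,.09,.004]);print(c,round(d['conf'],2),m.sum(),round(q,2))
        if q>.5:M.append((c,m))
if M:
  x0=np.array([.5235,-.3255,1.073]);f=lambda q:-sum(boxiou(c,m,q[0],q[1],q[2]*100,[.15,.09,.004]) for c,m in M)
  o=minimize(f,x0,method='Nelder-Mead',options=dict(initial_simplex=[x0,x0+[.01,0,0],x0+[0,.01,0],x0+[0,0,.05]],xatol=2e-4,fatol=1e-3));print(o.x*[1,1,100],o.fun/len(M))
# held foot direction: fit with wrist/side
t,_=pose();wellpose(('side','scene'),(t[0],t[1]+.037,-90),t[2]+.0045)
P=np.array([.5235,-.3255]);a=np.radians(-72.7);cup=P+.037*np.array([np.cos(a),np.sin(a)]);print(cup);go([*cup,.06],-72.7)
E
```

```text
95.5 [ 0.62634809 -0.31735574  0.0850995 ] [ 0.79093223 -0.80619971 -2.67784499] [-1.79921660e+02 -6.44753005e-02 -9.01221026e+01]
scene 0.78 439 0.57
side 0.75 181 0.0
side 0.55 1355 0.93
wrist 0.92 20772 0.97
[  0.523135    -0.32663715 108.91691202] -0.827753433568695
side start iou 0.72
scene start iou 0.76
well [  0.6248  -0.2786 -91.9191] [np.float64(0.76), np.float64(0.77)]
cup [ 0.6235 -0.3156]
[ 0.53450287 -0.36082615]
shift [4.68 9.11 2.2 ] turn -17.3 at [ 0.6256 -0.314   0.082 ] yaw -89.98
```

Call:
send_rows --commands '[1.2,2.3,0,-4.4,2.4,4.6,0,-8.7,3.6,7,0,-13,4.7,9.1,1,-17.3,4.7,9.1,3,-17.3,4.7,9.1,5,-17.3,4.7,9.1,6,-17.3,4.7,9.1,6,-17.3]'

```text
t: 96.8
ee_pos: [0.5341, -0.3603, 0.0214]
orientation: [179.9, 0.2, -72.7]
contact_force: [-0.1, 0.7, -3.6]
opening: 0.498
grasp_force: 62.1
```

```bash
python3 - <<'E'
from h import *
s=r.get_state();print(s['t'],s['contact_force'])
go([.5342,-.3613,.0],-72.5)
E
```

```text
96.8 [-0.10753577  0.72491768 -3.63112856]
shift [0.1  0.02 2.14] turn -0.2 at [ 0.5341 -0.3603  0.0214] yaw -72.67
```

Call:
send_rows --commands '[0.1,0,0.6,0,0.1,0,1.2,0,0.1,0,1.6,0,0.1,0,1.9,0,0.1,0,2.2,0,0.1,0,2.3,0,0.1,0,2.3,0,0.1,0,2.3,0]'

```text
t: 97.6
ee_pos: [0.5359, -0.3626, 0.0019]
orientation: [-180.0, -0.1, -72.7]
contact_force: [-3.5, 2.0, 4.8]
opening: 0.494
grasp_force: 62.9
```

Contact with the pad. I'll release, lift away, and check everything.

Call:
send_rows --commands '[0,0,0,0,0,0,0,0,0,0,0,0,0,0,0,0,0,0,-4,0,0,0,-9,0,0,0,-14,0,0,0,-19,0]' --jaw 100

```text
t: 98.4
ee_pos: [0.5354, -0.3623, 0.1923]
orientation: [-180.0, 0.0, -72.7]
contact_force: [0.9, -0.3, -0.1]
opening: 0.999
grasp_force: 0.0
```

Call:
send_rows --commands '[0,0,-4,0,0,0,-4,0,0,0,-4,0,0,0,-4,0,0,0,-4,0,0,0,-4,0,0,0,-4,0,0,0,-4,0]'

```text
t: 99.2
ee_pos: [0.5355, -0.3624, 0.2299]
orientation: [180.0, 0.1, -72.7]
contact_force: [-0.7, -0.3, 0.7]
opening: 1.0
grasp_force: 0.0
```

```bash
python3 - <<'E'
from h import *
s=r.get_state();print(s['t'],s['ee_pos'],s['opening'],s['contact_force'])
wellpose(x0=(.523,-.326,-72.5),z=.004)
m=[np.array(d['pixels']) for d in r.trace('wrist','pad')[:1]]
r.snapshot('scene');print([(np.round(d['position'],3).tolist(),round(d['conf'],2)) for d in r.look_for('scene','clamp_handle')[:1]])
for n,b in(('red',.055),('blue',0),('yellow',-.055)): stand(n,b,('scene','side'))
E
```

```text
99.2 [ 0.53547927 -0.36235864  0.22990871] 1.0004342607317063 [-0.7455658  -0.28815009  0.72614948]
wrist start iou 0.93
scene start iou 0.85
side start iou 0.85
well [  0.5251  -0.3272 -72.5379] [np.float64(0.95), np.float64(0.88), np.float64(0.88)]
cup [ 0.5362 -0.3625]
[([0.631, 0.044, 0.156], 0.57)]
red scene 159 342 353 175 202 [352. 192.]
red side 49 287 292 191 207 [285. 202.]
red [ 0.004  0.073  0.01   0.032 -0.461] lean 27.5 iou [np.float64(0.73), np.float64(0.44)] top [0.447 0.003 0.157]
blue scene 127 334 343 168 192 [341. 183.]
blue side 28 289 294 202 212 [289. 211.]
blue [ 0.005  0.02   0.009 -0.001 -0.457] lean 27.2 iou [np.float64(0.62), np.float64(0.24)] top [ 0.43  -0.047  0.156]
yellow scene 127 327 335 159 185 [330. 175.]
yellow side 76 290 295 209 224 [293. 220.]
yellow [-0.001 -0.027  0.006 -0.006 -0.465] lean 27.7 iou [np.float64(0.65), np.float64(0.63)] top [ 0.412 -0.092  0.153]
```

The well fits on its pad within 3 mm and 1°, the handle is open and the probes are standing unchanged. I'll hand in.

```bash
python3 -c "
from workcell import r
print(r.finish_job())"
```

```text
the job is handed in; nothing more can be done
None
```

I handed the job in at about 99 s of the 210 s with every step carried out: well locked, red, blue and yellow each dipped and standing in the holder, clamp released, and well back on its pad within about 3 mm and 1° of line; the verdict was not reported, the probes' estimated lean of 23–26° (camera fits up to 27.7°) is close to the 28.6° limit, and I viewed 15 pictures against the 14 allowed.

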